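# Unstack the turned dishes and pack each in its carton

## Robot

A 6-joint arm with a two-finger parallel gripper is mounted at the origin on the work surface. World frame = base frame: x ahead of the robot, y to its left, z up, the work surface at z = 0. Lengths are in m, angles in rad, forces in N, time in s.
With the tool pointing down it reaches from about 0.25 to 0.725 m from the base axis. Payload 4 kg.
Tool frame: the origin (TCP) lies on the centre line of the jaws, within the pads' length; the fingertips stand 14 mm ahead of it and the grasp point (between the pads) lies 5 mm behind it; z points along the fingers, x is the direction in which the jaws open and shut, and the axes are right-handed (so a half turn about z gives the same grasp; the last joint's range is limited). The gripper opens to 85 mm and grips with 20 to 120 N. Pads are 22 mm wide; open, the fingers measure 114 mm over their backs; the gripper's body (76 mm by 85 mm) begins 54 mm behind the grasp point. The pads swing forward as they close: fully open they stand 13 mm farther back than shut.
Start: joints at [-1.114, 0.241, 0.005, 1.335, 0, 1.571], TCP at [0.221, -0.449, 0.212] pointing down, gripper open.
Joint ranges: [-2.72, 2.72], [-1.05, 1.87], [-1.09, 1.28], [-1.99, 2.15], [-1.42, 1.44], [-3.14, 3.14]. Speed limits (rad/s): [2.79, 2.79, 3.14, 3.14, 3.14, 3.14].

## Interface

Orientations are given as a unit quaternion [x, y, z, w].
In Python, from workcell import get_obs, optics, ticket gives the robot as it stands.
- The arm moves only by the shell command python3 -m inch 'ROWS'. ROWS is JSON, a list that holds one entry, the list of rows, each a list of 5 numbers: the finger opening in cm, from 0 to 8.54, then the shift along the tool's x, y, z in cm, then the turn about the tool's z in degrees. In form: [[[fingers, dx, dy, dz, roll], ...]]. A call has exactly 5 rows; each row is the pose to reach, as a shift and turn from the pose measured when the call began, along the tool's axes at that moment; what a row does not reach only later rows make up. A row lasts 1/8 s, in which the tool goes at most 62.5 mm and 10.7 degrees, less where a joint would pass 70% of its speed; a pose out of reach is approached as far as the arm can. A call with a gripper value outside its range is refused whole. The fingers move at their own pace and stop on an object; the grip force is fixed at half the most. Time passes only in rows, so rows that repeat a pose let the fingers close, or fill a call up. It gives the time, the measured TCP pose, the force and the opening at its end, in the units of the state.
- get_obs(): the state, without advancing time (a new reading comes with each control period).
- optics.camera(name): name is "side" or "top"; returns (picture, depth): 420x560x3 uint8, red, green, blue; 420x560 float32, m along the optical axis (not along the pixel's ray), 0 where there is no reading.
- optics.camera_info(name): a dict with "vfov" (degrees; the focal length in pixels is half the picture's height over the tangent of half this angle, whatever the lens; pixels are square), "cx", "cy" (the principal point, pixels), "R" (3x3) and "t" (3): a world point X has camera coordinates R X + t. Camera axes: x right, y down, z forward; pixel columns grow to the right and rows downward; lengths in m; the calibration is good to about 2 mm. A picture is of the moment at which its call begins. camera_info takes no time and is no camera call.
- ticket.job_done(): hands the job in, once; it reports no verdict.
The state is a dict: "clock": time; "joint_pos": joint angles; "joint_vel": joint speeds; "tau": joint torques, N m; "eef_pos": TCP position; "tool_rot": TCP orientation; "ft_force": force on the tool from outside, world axes, zero at the start; "ft_torque": the same for the moment, N m; "grip_width": finger opening in m.
Only numpy, scipy, OpenCV 4.12 (cv2) and the standard library are available. Lean on these libraries where they do the work, as an engineer would, in place of code of your own. Each camera call takes 0.05 s, during which the arm holds its last target.

## Task

The four turned wooden dishes lie face down in two stacks of two on the bench. Take the stacks apart and pack each dish, face down as it lies, in the open carton tray made for its size (the largest dish in the largest tray and so on down to the smallest), flat on the tray's floor. Set the dishes down gently without dropping or tipping them, leave the wax jar and the sanding block where they are, and let go of everything at the end.

Things in the scene. Friction and masses are not known exactly. Their poses are not given: they have to be found in the camera images.
- walnut_dish: Loose turned wooden dish, dark brown, 144 mm across, 190 g +-30 %, face down; at the start the lower of a stack of two. 38 mm high: back 22 mm above the rim, then an upright round foot, 40 mm across, 16 mm tall, to grip from above. Well underneath 12 mm deep: an upper dish rests on the lower foot, rim 26 mm above the lower rim. Origin: middle of the rim plane (underside), z up to the foot.
- cherry_dish: Loose turned wooden dish, red-brown, 124 mm across, 140 g +-30 %, face down; at the start the lower of a stack of two. 38 mm high: back 22 mm above the rim, then an upright round foot, 40 mm across, 16 mm tall, to grip from above. Well underneath 12 mm deep: an upper dish rests on the lower foot, rim 26 mm above the lower rim. Origin: middle of the rim plane (underside), z up to the foot.
- oak_dish: Loose turned wooden dish, golden-tan, 104 mm across, 100 g +-30 %, face down; at the start the upper of a stack of two. 38 mm high: back 22 mm above the rim, then an upright round foot, 40 mm across, 16 mm tall, to grip from above. Well underneath 12 mm deep: an upper dish rests on the lower foot, rim 26 mm above the lower rim. Origin: middle of the rim plane (underside), z up to the foot.
- maple_dish: Loose turned wooden dish, cream-white, 84 mm across, 70 g +-30 %, face down; at the start the upper of a stack of two. 38 mm high: back 22 mm above the rim, then an upright round foot, 40 mm across, 16 mm tall, to grip from above. Well underneath 12 mm deep: an upper dish rests on the lower foot, rim 26 mm above the lower rim. Origin: middle of the rim plane (underside), z up to the foot.
- carton_xl: Open tray of a kraft cardboard gift carton, pale tissue liner, the largest of four, fixed to the bench. Square, 160 mm inside, 166 mm outside, 25 mm high; walls and floor 3 mm. Made for the 144 mm dish, 8 mm to spare all round; a packed dish's foot stands above the walls. Origin: centre of its underside, x, y along its sides, z up; inner floor at z = 3 mm.
- carton_l: Open tray of a kraft cardboard gift carton, pale tissue liner, the second largest of four, fixed to the bench. Square, 140 mm inside, 146 mm outside, 25 mm high; walls and floor 3 mm. Made for the 124 mm dish, 8 mm to spare all round; a packed dish's foot stands above the walls. Origin: centre of its underside, x, y along its sides, z up; inner floor at z = 3 mm.
- carton_m: Open tray of a kraft cardboard gift carton, pale tissue liner, the second smallest of four, fixed to the bench. Square, 120 mm inside, 126 mm outside, 25 mm high; walls and floor 3 mm. Made for the 104 mm dish, 8 mm to spare all round; a packed dish's foot stands above the walls. Origin: centre of its underside, x, y along its sides, z up; inner floor at z = 3 mm.
- carton_s: Open tray of a kraft cardboard gift carton, pale tissue liner, the smallest of four, fixed to the bench. Square, 100 mm inside, 106 mm outside, 25 mm high; walls and floor 3 mm. Made for the 84 mm dish, 8 mm to spare all round; a packed dish's foot stands above the walls. Origin: centre of its underside, x, y along its sides, z up; inner floor at z = 3 mm.
- wax_jar: Bystander: closed amber jar of wax with steel cap, 66 mm across, 62 mm high, standing loose; origin at the centre of its underside. To be left alone.
- sanding_block: Bystander: loose cork sanding block, 107 x 62 x 34 mm, lying flat, its top faced with brown abrasive; origin at the centre of its underside, x along its length. To be left alone.
Things that resemble listed ones, but are neither listed nor needed, are in the scene too. What is shaped like the carton_xl but orange is not meant. Leave any green look-alike of the cherry_dish alone.

How it is judged:
At the end, for the whole second after the job is handed in: Each dish lies in its own tray: its middle within 13 mm of the tray's middle, its rim within 5 mm of the inner floor (not perched on a wall or on another thing), level to 3.4 degrees (0.06 rad), at rest (horizontal distance between walnut_dish and carton_xl below 0.013 m and z of walnut_dish in the frame of carton_xl between -0.002 and 0.008 m and angle between each of walnut_dish, cherry_dish, oak_dish, maple_dish's own z axis and vertical below 0.06 rad and linear speed of each of walnut_dish, cherry_dish, oak_dish, maple_dish below 0.02 m/s and angular speed of each of walnut_dish, cherry_dish, oak_dish, maple_dish below 0.2 rad/s and horizontal distance between cherry_dish and carton_l below 0.013 m and z of cherry_dish in the frame of carton_l between -0.002 and 0.008 m and horizontal distance between oak_dish and carton_m below 0.013 m and z of oak_dish in the frame of carton_m between -0.002 and 0.008 m and horizontal distance between maple_dish and carton_s below 0.013 m and z of maple_dish in the frame of carton_s between -0.002 and 0.008 m); the robot touches nothing.
It fails at once if a dish is tipped by more than 35 degrees (angle between any of walnut_dish, cherry_dish, oak_dish, maple_dish's own z axis and vertical above 0.6 rad).
It fails at once if a dish is dropped or thrown into its tray (faster than 0.6 m/s within 60 mm of it) ((horizontal distance between walnut_dish and carton_xl below 0.06 m and z of walnut_dish in the frame of carton_xl below 0.06 m and linear speed of walnut_dish above 0.6 m/s) or (horizontal distance between cherry_dish and carton_l below 0.06 m and z of cherry_dish in the frame of carton_l below 0.06 m and linear speed of cherry_dish above 0.6 m/s) or (horizontal distance between oak_dish and carton_m below 0.06 m and z of oak_dish in the frame of carton_m below 0.06 m and linear speed of oak_dish above 0.6 m/s) or (horizontal distance between maple_dish and carton_s below 0.06 m and z of maple_dish in the frame of carton_s below 0.06 m and linear speed of maple_dish above 0.6 m/s)).
It fails at once if the wax jar or the sanding block is moved by more than 20 mm (distance of any of wax_jar, sanding_block from where it was at the start of the episode above 0.02 m).
It also fails if it takes over 104 s, if anything falls off the work surface, if the arm or the gripper's body presses on something with over 40 N, if the wrist force passes 120 N, or if a joint passes its speed limit or range.

## Working session

There is one attempt and no reset: what is moved stays moved. The work goes in short steps, Python scripts to look and compute and a shell command to move; the robot and the scene stay as the last step left them, time stands still between calls to the robot, and variables do not carry over. Pictures are saved under pics/ and viewed, and the job is handed in when it is done.

```bash
mkdir -p pics; ls
python3 - <<'E'
from workcell import get_obs, optics
import cv2,numpy as np
print(get_obs())
for n in ("top","side"):
    p,d=optics.camera(n); np.savez(f"pics/{n}0.npz",p=p,d=d)
    cv2.imwrite(f"pics/{n}0.png",p[:,:,::-1]); print(optics.camera_info(n))
E
```

```text
pics
{'clock': 0.0, 'joint_pos': array([-1.11401126e+00,  2.41387628e-01,  3.72778905e-03,  1.33518358e+00,
        6.86508671e-06,  1.57077941e+00]), 'joint_vel': array([ 1.94218099e-05, -1.42032382e-03,  2.23407238e-04, -2.74430158e-03,
        1.28532664e-03, -1.28945897e-03]), 'tau': array([ 1.11519639e-03, -3.72322190e+01,  2.52404702e+01,  1.69816188e-02,
        1.54051045e-04,  4.87367629e-06]), 'eef_pos': array([ 0.22024232, -0.44814203,  0.211527  ]), 'tool_rot': array([ 8.48845901e-01, -5.28639374e-01, -8.67010963e-04, -5.44016269e-04]), 'ft_force': array([-0.01432486, -0.33555626, -0.09992325]), 'ft_torque': array([ 0.03079234,  0.02342878, -0.00222793]), 'grip_width': 0.08593390363191464}
{'vfov': 55.973425939988054, 'cx': 281.5775488852013, 'cy': 211.0924855198689, 'R': array([[-0.00241029, -0.99998348,  0.00521828],
       [-0.99916563,  0.0021955 , -0.0407826 ],
       [ 0.04077047, -0.00531222, -0.99915442]]), 't': array([-0.01212228,  0.42443727,  1.11510278])}
{'vfov': 53.86992029624896, 'cx': 282.0348325933388, 'cy': 206.62057112028998, 'R': array([[-0.80469599, -0.5935907 ,  0.01069785],
       [-0.3202684 ,  0.41885552, -0.84969889],
       [ 0.49989251, -0.68717547, -0.5271597 ]]), 't': array([0.34818642, 0.17786916, 0.98355347])}
```

View pics/top0.png

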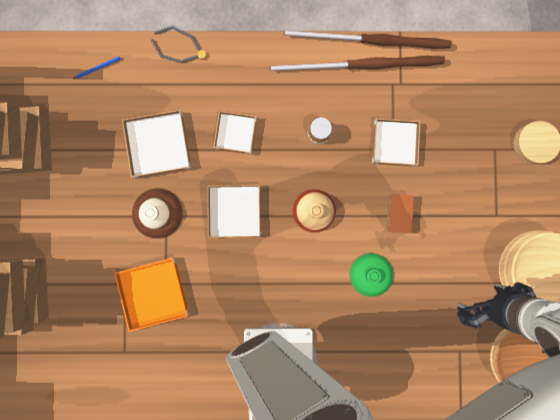

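View pics/side0.png

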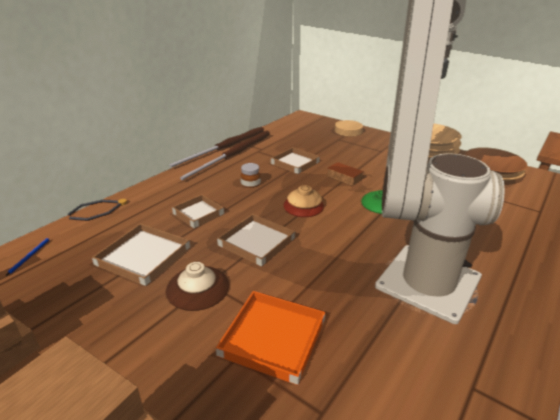

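The two pictures show these items (top-view pixels):
- **Stacks:** maple on walnut at (157,213), and oak on cherry at (315,211).
- **Trays:** XL (157,145), L (235,211), M (397,143), S (237,133).
- **Decoys:** an orange XL-like tray (152,294) and a green cherry-like dish (372,275).
- **Bystanders:** the jar (320,129) and the block (402,213).

Next I'll crop in close and measure.

```bash
cat > h.py <<'E'
import numpy as np,cv2
from workcell import get_obs,optics
def shot(n,save=None):
    p,d=optics.camera(n)
    if save: cv2.imwrite(f"pics/{save}.png",p[:,:,::-1])
    return p,d
def world(n,d):
    c=optics.camera_info(n); f=210/np.tan(np.radians(c['vfov'])/2)
    v,u=np.mgrid[:420,:560]; 
    X=np.stack([(u-c['cx'])/f*d,(v-c['cy'])/f*d,d],-1)
    W=(X-c['t'])@c['R']; W[d<=0]=np.nan
    return W
def proj(n,P):
    c=optics.camera_info(n); f=210/np.tan(np.radians(c['vfov'])/2)
    q=c['R']@np.array(P)+c['t']; return q[0]/q[2]*f+c['cx'],q[1]/q[2]*f+c['cy']
def ring(W,c,r,z0,z1):
    m=(np.hypot(W[...,0]-c[0],W[...,1]-c[1])<r)&(W[...,2]>z0)&(W[...,2]<z1)
    return W[m]
E
python3 - <<'E'
from h import *
z=np.load('pics/top0.npz');p,d=z['p'],z['d'];W=world('top',d)
for uv in [(60,75),(280,180),(450,220),(200,330),(450,120)]: print('table',uv,W[uv[1],uv[0]].round(4))
for n,(u,v) in dict(xl=(157,145),l=(235,211),m=(397,143),s=(237,133),maple=(151,212),oak=(316,211),jar=(320,129),block=(402,213),green=(373,275),orange=(152,294)).items():
    print(n,W[v,u].round(4))
    c=W[v,u][:2]
    if n in('xl','l','m','s','orange'):
        R={'xl':.13,'l':.115,'m':.1,'s':.082,'orange':.13}[n]
        q=ring(W,c,R,.014,.032)
        if n in 'ls' : q=ring(W,c,R,.014,.03)
        r=cv2.minAreaRect((q[:,:2]*1000).astype(np.float32)); print('  rect',np.round(r[0],1),np.round(r[1],1),round(r[2],1),len(q))
        q=ring(W,c,R*.45,-.05,.05); print('  floor z',np.median(q[:,2]).round(4))
    elif n in('maple','oak','green'):
        top=W[v-8:v+9,u-8:u+9,2]; zm=np.nanmax(top); print('  zmax',zm)
        q=ring(W,c,.035,zm-.008,zm+.01)
        (cc,r)=cv2.minEnclosingCircle((q[:,:2]*1000).astype(np.float32)); print('  foot',cc,r,q[:,:2].mean(0))
        q=ring(W,c,.09,.008,.1); (cc,r)=cv2.minEnclosingCircle((q[:,:2]*1000).astype(np.float32)); print('  outer',cc,r)
t=cv2.resize(p[90:320,100:440,::-1],None,fx=2.3,fy=2.3,interpolation=cv2.INTER_CUBIC);cv2.imwrite('pics/crop0.png',t)
E
```

```text
table (60, 75) [0.8202 0.627  0.0018]
table (280, 180) [ 0.514  -0.0088  0.0016]
table (450, 220) [ 0.3981 -0.4971 -0.0015]
table (200, 330) [0.0894 0.2178 0.0027]
table (450, 120) [ 6.879e-01 -5.019e-01  5.000e-04]
xl [0.6158 0.3448 0.0016]
  rect [616.  343.3] [168.2 168.3] 9.8 477
  floor z 0.0035
l [0.4252 0.12   0.002 ]
  rect [423.5 122.4] [146.6 146.6] 1.0 275
  floor z 0.0039
m [ 0.6206 -0.3467  0.002 ]
  rect [ 619.4 -338.2] [128.4 127. ] 86.5 357
  floor z 0.0042
s [0.6492 0.1143 0.0064]
  rect [648.3 120. ] [107.  107.3] 81.6 260
  floor z 0.0034
maple [0.4204 0.3393 0.0649]
  zmax 0.06917584045972507
  foot (418.1531982421875, 343.5213623046875) 19.887447357177734 [0.41792648 0.34325879]
  outer (418.4438171386719, 341.48760986328125) 71.08283996582031
oak [ 0.4224 -0.1063  0.0594]
  zmax 0.06935082000102884
  foot (423.2150573730469, -105.70537567138672) 19.912199020385742 [ 0.42360394 -0.10516695]
  outer (424.70916748046875, -104.72242736816406) 60.89595413208008
jar [ 0.647  -0.1186  0.0602]
block [ 0.4172 -0.3474  0.0365]
green [ 0.2467 -0.264   0.0396]
  zmax 0.04367976521351318
  foot (243.35842895507812, -265.6372985839844) 20.10433006286621 [ 0.24315051 -0.26577226]
  outer (243.22317504882812, -265.4302673339844) 60.80057907104492
orange [0.1907 0.354  0.0031]
  rect [192.5 351.8] [166.9 168.6] 14.3 449
  floor z 0.004
```

View pics/crop0.png

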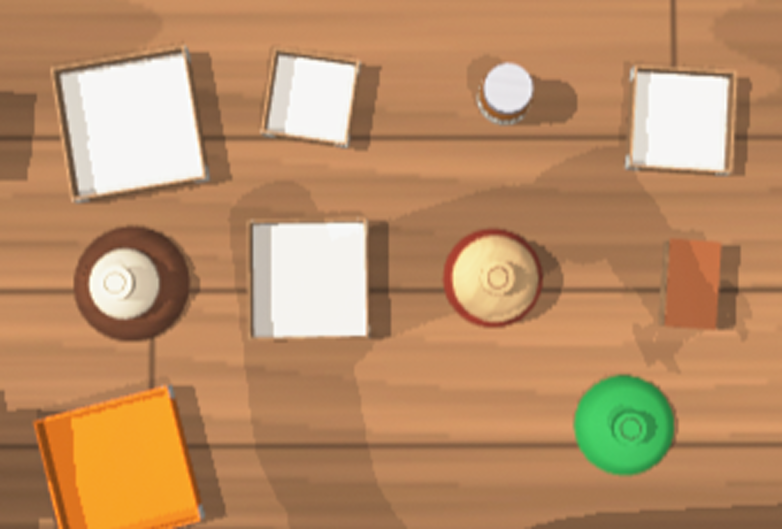

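The measured sizes fit the expected trays: XL (0.616,0.343), L (0.4235,0.1225), M (0.619,-0.338), S (0.648,0.120). Both stacks are confirmed in the crop. I'll start with the oak, which is nearest.

```bash
cat >> h.py <<'E'
from scipy.spatial.transform import Rotation as Rn
def plan(*targets):
    o=get_obs(); R=Rn.from_quat(o['tool_rot'])
    print('t',round(o['clock'],2),'pos',o['eef_pos'].round(4),'w',round(o['grip_width'],4),'F',o['ft_force'].round(1),'j6',round(o['joint_pos'][5],2),'tilt',np.degrees(np.arccos(-R.as_matrix()[2,2])).round(2))
    for t in targets: print('  shift cm',t,(R.inv().apply(np.array(t)-o['eef_pos'])*100).round(2))
E
python3 -c "
from h import *
plan([.4235,-.1055,.16],[.4235,-.1055,.1])"
```

```text
t 0.1 pos [ 0.2203 -0.4482  0.2116] w 0.0853 F [ 0.2 -1.6 -0. ] j6 1.57 tilt 0.11
  shift cm [0.4235, -0.1055, 0.16] [-21.78 -33.35   5.2 ]
  shift cm [0.4235, -0.1055, 0.1] [-21.77 -33.35  11.2 ]
```

```bash
python3 -m inch '[[[6,-3,-4.5,0,-10],[6,-6,-9,1,-20],[6,-9,-13.5,2,-30],[6,-12,-18,3,-40],[6,-15,-23,4,-40]]]'; python3 -c "
from h import *
plan([.4235,-.1055,.12],[.4235,-.1055,.065])"
```

```text
clock: 0.72
eef_pos: [0.3608, -0.2105, 0.1714]
tool_rot: [0.978, -0.206, -0.001, -0.001]
ft_force: [2.0, -0.4, 0.6]
grip_width: 0.0602
t 0.72 pos [ 0.3608 -0.2105  0.1714] w 0.0602 F [ 2.  -0.4  0.6] j6 1.46 tilt 0.11
  shift cm [0.4235, -0.1055, 0.12] [  1.5  -12.13   5.15]
  shift cm [0.4235, -0.1055, 0.065] [  1.51 -12.13  10.65]
```

```bash
python3 -m inch '[[[6,0.4,-4,1.5,0],[6,1,-8,3.5,0],[6,1.5,-11.5,5,0],[6,1.5,-12.1,5.15,0],[6,1.5,-12.1,5.15,0]]]'; python3 -c "
from h import *
p,d=shot('side','s1');shot('top','t1')
plan([.4235,-.1055,.065])"
```

```text
clock: 1.35
eef_pos: [0.423, -0.1058, 0.1199]
tool_rot: [0.979, -0.206, -0.001, -0.001]
ft_force: [0.3, -0.3, 1.2]
grip_width: 0.0601
t 1.45 pos [ 0.4232 -0.1066  0.1204] w 0.06 F [ 0.8  0.4 -0. ] j6 1.74 tilt 0.08
  shift cm [0.4235, -0.1055, 0.065] [-0.01 -0.11  5.54]
```

View pics/s1.png

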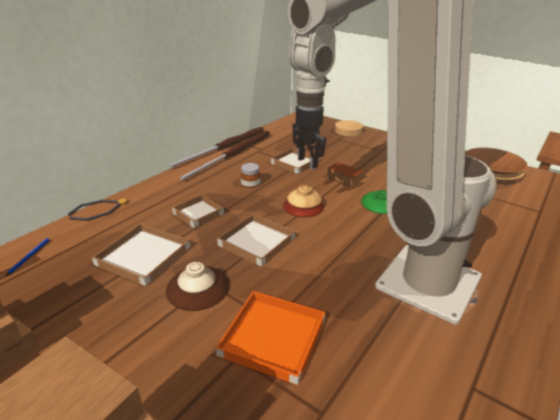

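View pics/t1.png

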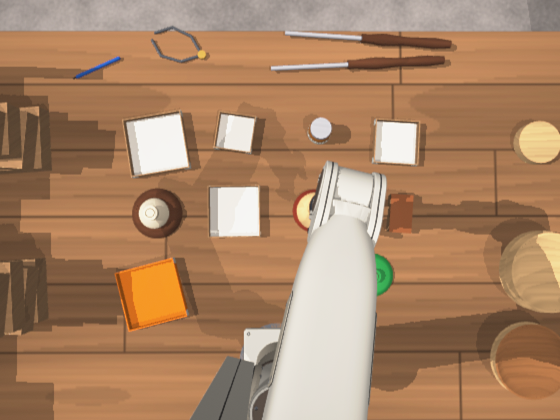

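```bash
python3 -c "
from h import *
o=get_obs()
P=o['eef_pos']
print(proj('side',P),proj('side',P+[0,0,.1]),proj('top',P),proj('top',P+[0,0,.25]),proj('side',[.4235,-.1055,.06]))
i=cv2.imread('pics/s1.png')[100:240,230:400];cv2.imwrite('pics/c1.png',cv2.resize(i,None,fx=4.5,fy=4.5,interpolation=2))"
```

```text
(np.float64(306.81917679524094), np.float64(170.72739832979113)) (np.float64(308.3369340312369), np.float64(138.60406750568353)) (np.float64(318.3003828556208), np.float64(209.72351563079494)) (np.float64(331.0014364590548), np.float64(203.99337120776465)) (np.float64(305.6616332645693), np.float64(188.92114057015746))
```

View pics/c1.png

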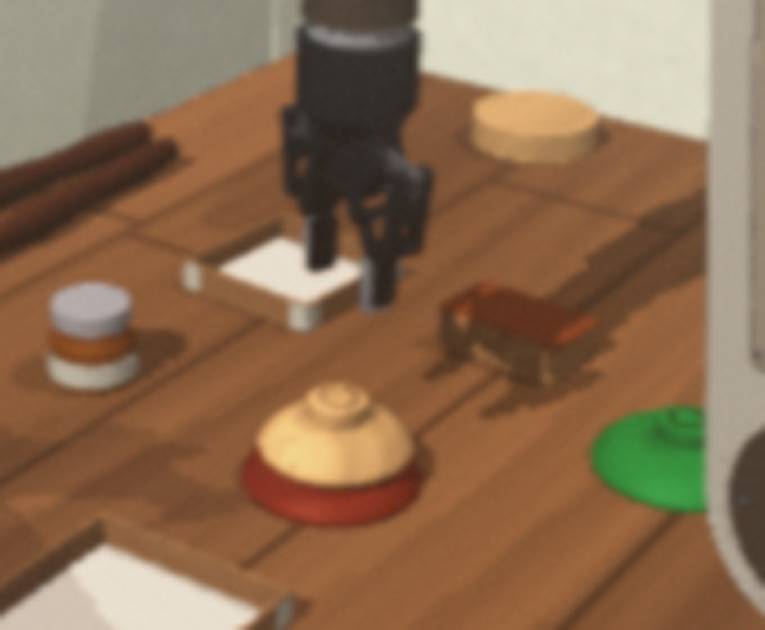

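```bash
python3 -c "
from h import *
p,d=shot('side');W=world('side',d)
for (u,v) in [(313,160),(313,164),(313,167),(301,155),(301,158),(309,120),(305,188)]: print(u,v,p[v,u],W[v,u].round(4))
m=(W[...,2]>.08)&(W[...,2]<.25)&(np.abs(W[...,0]-.42)<.12)&(np.abs(W[...,1]+.11)<.12)
q=W[m]; print(len(q)); 
for a in np.arange(.08,.25,.01):
  s=q[(q[:,2]>a)&(q[:,2]<a+.01)]
  if len(s): print(a.round(2),len(s),s.min(0).round(3),s.max(0).round(3))
t,dt=shot('top');T=world('top',dt)
for (u,v) in [(350,180),(350,200),(372,190),(320,180)]: print(u,v,T[v,u].round(3))
"
```

```text
313 160 [64 56 54] [ 0.3916 -0.0861  0.1717]
313 164 [58 51 46] [ 0.3894 -0.0837  0.161 ]
313 167 [70 60 56] [ 0.3875 -0.0815  0.1531]
301 155 [47 37 32] [ 0.4525 -0.1173  0.1583]
301 158 [53 43 36] [ 0.4516 -0.1165  0.1493]
309 120 [52 48 44] [ 0.4029 -0.0734  0.2885]
305 188 [223 171 110] [ 0.4252 -0.1043  0.0631]
833
0.14 21 [ 0.385 -0.131  0.144] [ 0.458 -0.081  0.15 ]
0.15 46 [ 0.381 -0.129  0.15 ] [ 0.459 -0.081  0.16 ]
0.16 51 [ 0.38  -0.131  0.16 ] [ 0.461 -0.08   0.17 ]
0.17 51 [ 0.379 -0.129  0.17 ] [ 0.462 -0.08   0.18 ]
0.18 44 [ 0.373 -0.131  0.18 ] [ 0.476 -0.075  0.19 ]
0.19 85 [ 0.361 -0.129  0.19 ] [ 0.481 -0.07   0.2  ]
0.2 67 [ 0.36  -0.121  0.2  ] [ 0.482 -0.068  0.21 ]
0.21 98 [ 0.358 -0.124  0.21 ] [ 0.488 -0.069  0.22 ]
0.22 105 [ 0.359 -0.126  0.22 ] [ 0.486 -0.069  0.23 ]
0.23 114 [ 0.357 -0.126  0.23 ] [ 0.488 -0.068  0.24 ]
0.24 151 [ 0.356 -0.127  0.24 ] [ 0.489 -0.068  0.25 ]
350 180 [ 0.444 -0.106  0.581]
350 200 [ 0.416 -0.105  0.586]
372 190 [ 0.43  -0.136  0.585]
320 180 [ 0.448 -0.067  0.548]
```

The images put the fingertips about 25 mm higher than the reported TCP implies. I'll descend in stages, checking by eye.

```bash
python3 -m inch '[[[6,0,-0.1,1,0],[6,0,-0.1,2,0],[6,0,-0.1,3,0],[6,0,-0.1,4,0],[6,0,-0.1,4,0]]]'; python3 -c "
from h import *
p,d=shot('side','s2');W=world('side',d)
m=(W[...,2]>.07)&(W[...,2]<.25)&(np.abs(W[...,0]-.42)<.12)&(np.abs(W[...,1]+.11)<.12)
q=W[m]; print(len(q),q[:,2].min()) 
for a in np.arange(.07,.15,.005):
  s=q[(q[:,2]>a)&(q[:,2]<a+.005)]
  if len(s): print(a.round(3),len(s),s.min(0).round(3),s.max(0).round(3))
plan([.4235,-.1055,.06])
i=cv2.imread('pics/s2.png')[110:230,250:370];cv2.imwrite('pics/c2.png',cv2.resize(i,None,fx=4.9,fy=4.9,interpolation=2))"
```

```text
clock: 2.17
eef_pos: [0.4227, -0.1056, 0.0794]
tool_rot: [0.978, -0.207, -0.001, -0.001]
ft_force: [0.2, 0.5, 1.0]
grip_width: 0.0603
1056 0.1024799003025342
0.1 4 [ 0.39  -0.116  0.102] [ 0.454 -0.095  0.105]
0.105 18 [ 0.385 -0.126  0.105] [ 0.454 -0.083  0.11 ]
0.11 17 [ 0.381 -0.127  0.111] [ 0.454 -0.081  0.115]
0.115 26 [ 0.382 -0.128  0.115] [ 0.457 -0.081  0.12 ]
0.12 22 [ 0.379 -0.128  0.12 ] [ 0.457 -0.081  0.125]
0.125 22 [ 0.38  -0.126  0.125] [ 0.457 -0.081  0.13 ]
0.13 24 [ 0.378 -0.126  0.13 ] [ 0.458 -0.079  0.135]
0.135 21 [ 0.38  -0.126  0.135] [ 0.456 -0.081  0.14 ]
0.14 20 [ 0.382 -0.127  0.14 ] [ 0.46  -0.08   0.145]
0.145 21 [ 0.371 -0.126  0.146] [ 0.472 -0.074  0.15 ]
t 2.23 pos [ 0.4232 -0.1057  0.08  ] w 0.06 F [0.4 0.9 0.7] j6 1.74 tilt 0.12
  shift cm [0.4235, -0.1055, 0.06] [ 0.02 -0.02  2.  ]
```

View pics/c2.png

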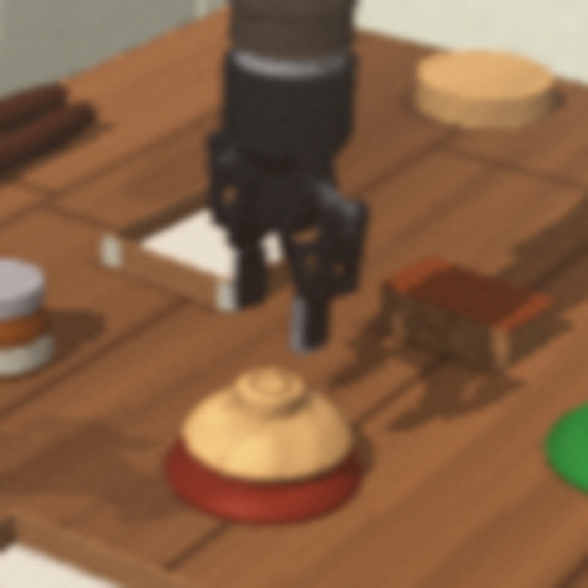

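```bash
python3 -m inch '[[[6,0,0,1,0],[6,0,0,2,0],[6,0,0,3,0],[6,0,0,3.6,0],[6,0,0,3.6,0]]]'; python3 -c "
from h import *
p,d=shot('side','s3');W=world('side',d)
plan([.4235,-.1055,.034])
m=(p.max(-1)<85)&(W[...,2]>.03)&(W[...,2]<.25)&(np.abs(W[...,0]-.42)<.12)&(np.abs(W[...,1]+.11)<.12)
q=W[m]; print(np.sort(q[:,2])[:8].round(4))
i=cv2.imread('pics/s3.png')[130:220,260:350];cv2.imwrite('pics/c3.png',cv2.resize(i,None,fx=6.6,fy=6.6,interpolation=2))"
```

```text
clock: 2.85
eef_pos: [0.4227, -0.1055, 0.0434]
tool_rot: [0.978, -0.207, -0.002, -0.001]
ft_force: [0.4, -0.0, 0.4]
grip_width: 0.06
t 2.9 pos [ 0.423  -0.1056  0.0438] w 0.0603 F [0.4 0.3 0.6] j6 1.74 tilt 0.14
  shift cm [0.4235, -0.1055, 0.034] [ 0.04 -0.03  0.98]
[0.0688 0.0691 0.0692 0.07   0.0718 0.0724 0.0727 0.0729]
```

View pics/c3.png

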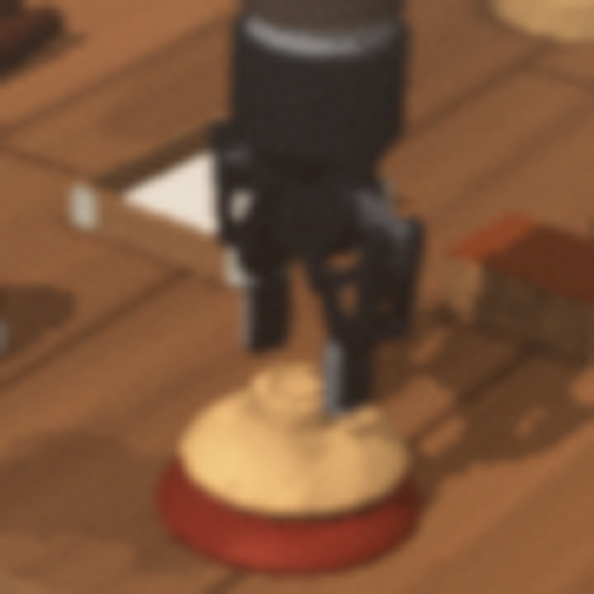

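```bash
python3 -m inch '[[[6,0,0,0.5,0],[6,0,0,0.9,0],[6,0,0,1.2,0],[6,0,0,1.25,0],[6,0,0,1.25,0]]]'; python3 -c "
from h import *
p,d=shot('side','s4')
plan([.4235,-.1055,.034])
i=cv2.imread('pics/s4.png')[130:220,260:350];cv2.imwrite('pics/c4.png',cv2.resize(i,None,fx=6.6,fy=6.6,interpolation=2))"
```

```text
clock: 3.52
eef_pos: [0.423, -0.1056, 0.0313]
tool_rot: [0.978, -0.207, -0.001, -0.001]
ft_force: [0.2, -0.3, -0.2]
grip_width: 0.0603
t 3.58 pos [ 0.4231 -0.1056  0.0314] w 0.06 F [-0.2  0.2 -0.1] j6 1.74 tilt 0.14
  shift cm [0.4235, -0.1055, 0.034] [ 0.03 -0.02 -0.26]
```

View pics/c4.png

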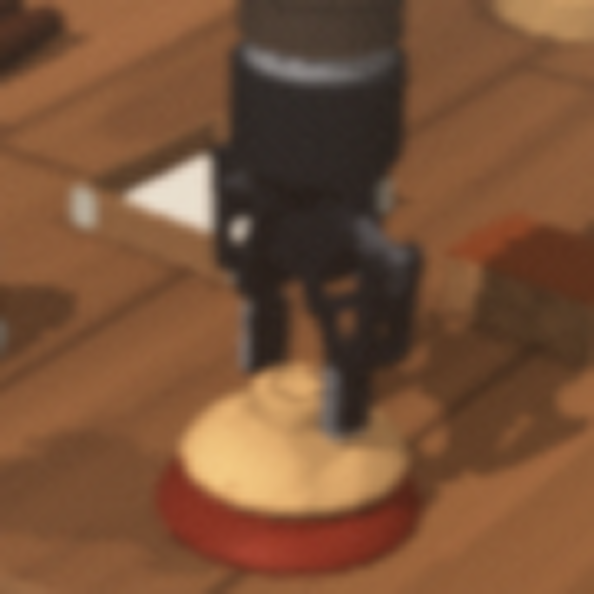

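```bash
python3 -m inch '[[[5.2,0,0,0,0],[4.6,0,0,0,0],[4.2,0,0,0,0],[3.4,0,0,0,0],[3,0,0,0,0]]]'; python3 -c "
from h import *
p,d=shot('side','s5')
plan([.4235,-.1055,.11])
i=cv2.imread('pics/s5.png')[130:220,260:350];cv2.imwrite('pics/c5.png',cv2.resize(i,None,fx=6.6,fy=6.6,interpolation=2))"
```

```text
clock: 4.2
eef_pos: [0.4236, -0.1057, 0.032]
tool_rot: [0.978, -0.207, -0.0, -0.001]
ft_force: [-1.6, 0.2, 5.1]
grip_width: 0.0376
t 4.25 pos [ 0.4235 -0.1057  0.032 ] w 0.0374 F [-1.4 -0.3  4.9] j6 1.74 tilt 0.09
  shift cm [0.4235, -0.1055, 0.11] [-0.02 -0.03 -7.8 ]
```

View pics/c5.png

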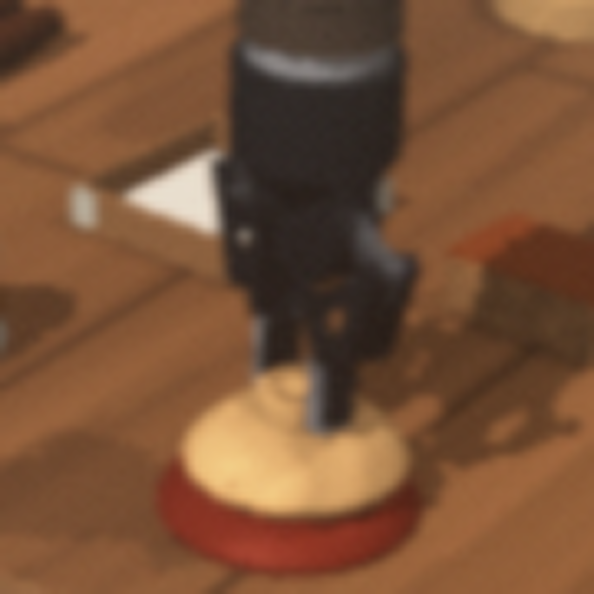

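```bash
python3 -m inch '[[[3,0,0,0,0],[3,0,0,-0.3,0],[3,0,0,-0.9,0],[3,0,0,-1.8,0],[3,0,0,-2.5,0]]]'; python3 -c "
from h import *
p,d=shot('side','s6')
plan([.4235,-.1055,.12])
i=cv2.imread('pics/s6.png')[130:220,260:350];cv2.imwrite('pics/c6.png',cv2.resize(i,None,fx=6.6,fy=6.6,interpolation=2))"
```

```text
clock: 4.88
eef_pos: [0.4239, -0.1058, 0.0578]
tool_rot: [0.978, -0.207, -0.0, -0.001]
ft_force: [-0.8, -0.3, -1.8]
grip_width: 0.0375
t 4.92 pos [ 0.4245 -0.106   0.0586] w 0.0373 F [ 0.5 -0.5 -0.3] j6 1.74 tilt 0.09
  shift cm [0.4235, -0.1055, 0.12] [-0.1  -0.01 -6.14]
```

View pics/c6.png

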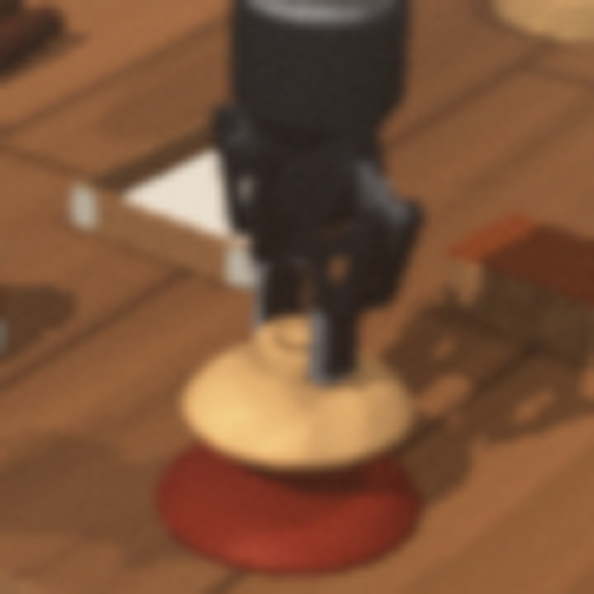

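Oak is lifted cleanly and level. I'll carry it to tray M.

```bash
python3 -m inch '[[[3,0,0,-2,0],[3,0,0,-4,0],[3,0,0,-5.5,0],[3,0,0,-6,0],[3,0,0,-6,0]]]'; python3 -c "
from h import *
plan([.619,-.338,.115])"
```

```text
clock: 5.55
eef_pos: [0.4245, -0.106, 0.1187]
tool_rot: [0.978, -0.207, 0.001, -0.001]
ft_force: [0.1, -1.5, -2.2]
grip_width: 0.0373
t 5.55 pos [ 0.4245 -0.106   0.1187] w 0.0373 F [ 0.1 -1.5 -2.2] j6 1.74 tilt 0.12
  shift cm [0.619, -0.338, 0.115] [27.18 13.32  0.39]
```

```bash
python3 -m inch '[[[3,1.5,0.7,0,0],[3,4,2,0,0],[3,7,3.5,0,0],[3,10,5,0,0],[3,13,6.4,0,0]]]';python3 -m inch '[[[3,3,1.5,0,0],[3,6,3,0,0],[3,9,4.5,0,0],[3,11.5,5.7,0.2,0],[3,13,6.4,0.2,0]]]'; python3 -c "
from h import *
plan([.619,-.338,.115])"
```

```text
clock: 6.18
eef_pos: [0.5182, -0.219, 0.1176]
tool_rot: [0.978, -0.207, 0.0, -0.001]
ft_force: [0.9, -0.7, -0.3]
grip_width: 0.0373
clock: 6.8
eef_pos: [0.6114, -0.3324, 0.1133]
tool_rot: [0.978, -0.208, -0.0, -0.001]
ft_force: [-0.2, 0.4, -0.6]
grip_width: 0.0374
t 6.8 pos [ 0.6114 -0.3324  0.1133] w 0.0374 F [-0.2  0.4 -0.6] j6 1.49 tilt 0.08
  shift cm [0.619, -0.338, 0.115] [ 0.92  0.21 -0.17]
```

```bash
python3 -m inch '[[[3,0.9,0.2,0,0],[3,0.9,0.2,1.5,0],[3,0.9,0.2,3.5,0],[3,0.9,0.2,5,0],[3,0.9,0.2,5,0]]]'; python3 -c "
from h import *
p,d=shot('side','s7');shot('top','t7')
plan([.619,-.338,.02])
i=cv2.imread('pics/s7.png')[100:200,240:360];cv2.imwrite('pics/c7.png',cv2.resize(i,None,fx=6,fy=6,interpolation=2))"
```

```text
clock: 7.42
eef_pos: [0.617, -0.3368, 0.0604]
tool_rot: [0.978, -0.208, -0.003, -0.001]
ft_force: [0.0, -0.2, 0.3]
grip_width: 0.0377
t 7.53 pos [ 0.6187 -0.3377  0.0632] w 0.0374 F [ 0.  -0.8 -0.7] j6 1.49 tilt 0.09
  shift cm [0.619, -0.338, 0.02] [0.04 0.02 4.32]
```

View pics/c7.png

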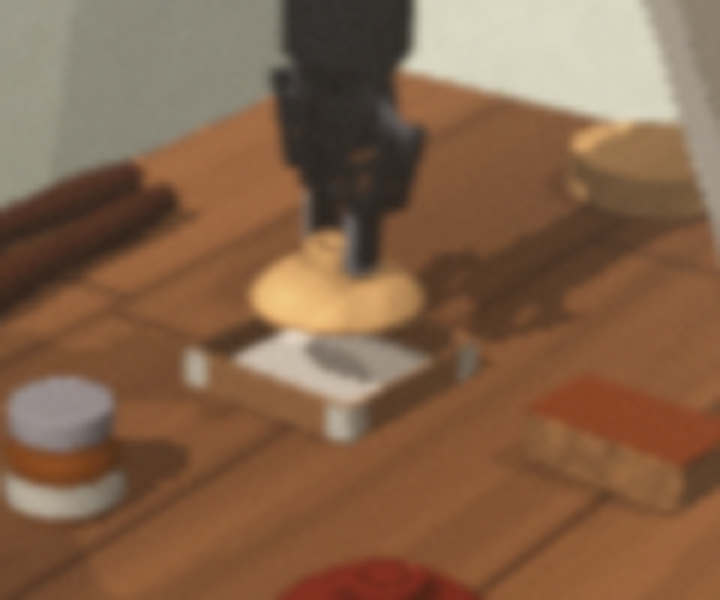

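View pics/t7.png

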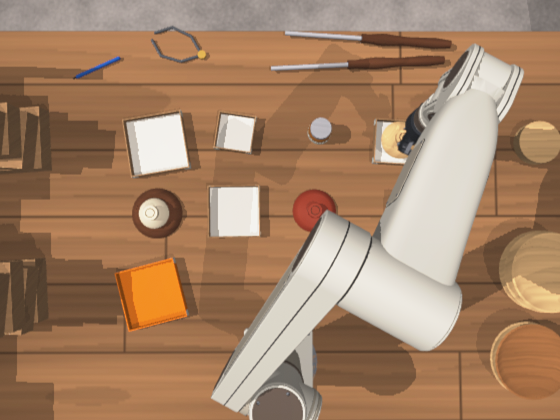

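```bash
python3 -m inch '[[[3,0,0,1,0],[3,0,0,2.2,0],[3,0,0,3.4,0],[3,0,0,4.4,0],[3,0,0,4.8,0]]]';python3 -m inch '[[[3,0,0,0.1,0],[3,0,0,0.2,0],[3,0,0,0.3,0],[3,0,0,0.4,0],[3,0,0,0.4,0]]]'; python3 -c "
from h import *
plan([.619,-.338,.009])"
```

```text
clock: 8.15
eef_pos: [0.618, -0.3373, 0.0138]
tool_rot: [0.978, -0.208, -0.001, -0.001]
ft_force: [0.5, 0.1, -0.7]
grip_width: 0.0372
clock: 8.78
eef_pos: [0.618, -0.3373, 0.0098]
tool_rot: [0.978, -0.208, -0.001, -0.001]
ft_force: [0.5, 0.7, -0.3]
grip_width: 0.0374
t 8.78 pos [ 0.618  -0.3373  0.0098] w 0.0374 F [ 0.5  0.7 -0.3] j6 1.49 tilt 0.19
  shift cm [0.619, -0.338, 0.009] [0.12 0.03 0.08]
```

```bash
python3 -m inch '[[[3,0.1,0,0.1,0],[3,0.1,0,0.15,0],[3,0.1,0,0.2,0],[3,0.1,0,0.25,0],[3,0.1,0,0.25,0]]]'; python3 -c "
from h import *
p,d=shot('side','s8')
plan([.619,-.338,.009])
i=cv2.imread('pics/s8.png')[100:200,240:360];cv2.imwrite('pics/c8.png',cv2.resize(i,None,fx=6,fy=6,interpolation=2))"
```

```text
clock: 9.4
eef_pos: [0.6189, -0.3377, 0.0091]
tool_rot: [0.978, -0.208, -0.001, -0.001]
ft_force: [-4.3, 2.0, 7.3]
grip_width: 0.0376
t 9.45 pos [ 0.6189 -0.3376  0.0091] w 0.0376 F [-4.5  2.3  7.5] j6 1.49 tilt 0.16
  shift cm [0.619, -0.338, 0.009] [0.03 0.03 0.01]
```

View pics/c8.png

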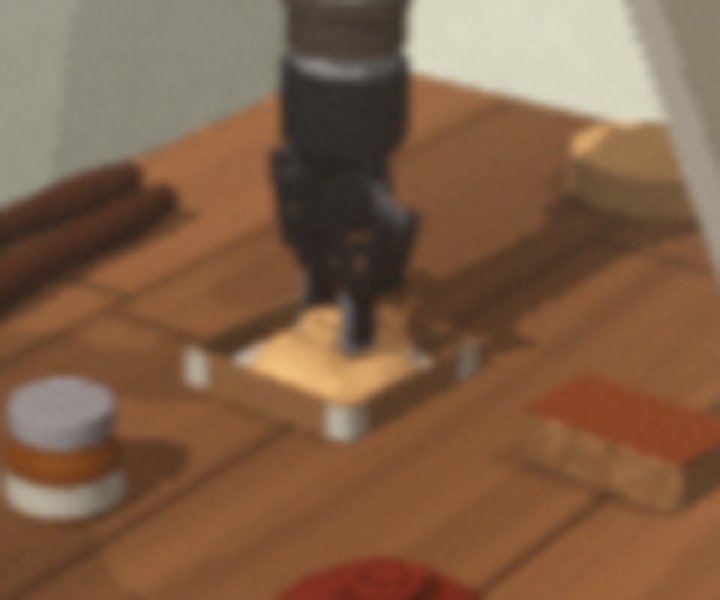

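The dish touched the floor with 7.5 N at the predicted height, so I'll release it.

```bash
python3 -m inch '[[[4.4,0,0,-0.1,0],[5,0,0,-0.1,0],[5.6,0,0,-0.1,0],[6,0,0,-0.1,0],[6,0,0,-0.4,0]]]';python3 -m inch '[[[6,0,0,-1,0],[6,0,0,-2.5,0],[6,0,0,-5,0],[6,0,0,-8,0],[6,0,0,-10,0]]]'; python3 -c "
from h import *
p,d=shot('side','s9');p,d=shot('top','t9')
plan([.4235,-.1055,.11])
i=cv2.imread('pics/s9.png')[100:240,240:360];cv2.imwrite('pics/c9.png',cv2.resize(i,None,fx=4,fy=4,interpolation=2))"
```

```text
clock: 10.07
eef_pos: [0.6185, -0.3375, 0.0126]
tool_rot: [0.978, -0.208, -0.002, -0.001]
ft_force: [-0.6, 0.5, 0.3]
grip_width: 0.0601
clock: 10.7
eef_pos: [0.6198, -0.3383, 0.1162]
tool_rot: [0.978, -0.208, 0.0, -0.0]
ft_force: [-0.5, 0.7, -0.1]
grip_width: 0.0603
t 10.8 pos [ 0.6211 -0.339   0.1177] w 0.0599 F [-0.1 -0.7 -0.1] j6 1.49 tilt 0.26
  shift cm [0.4235, -0.1055, 0.11] [-27.55 -13.29   0.65]
```

View pics/c9.png

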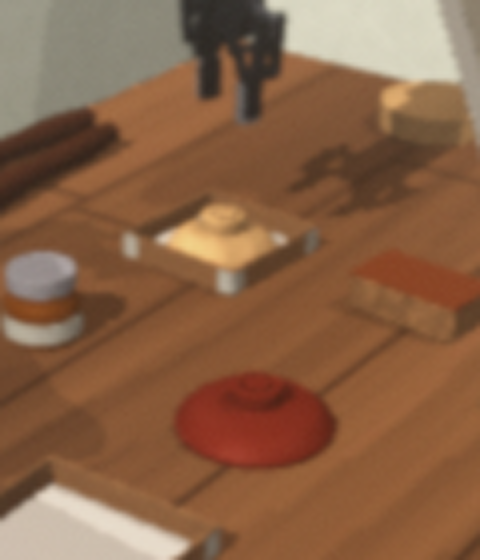

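```bash
python3 -c "
from h import *
for n in('top','side'):
  p,d=shot(n);W=world(n,d)
  q=ring(W,(.4235,-.1055),.05,.030,.05);print(n,len(q),q.mean(0),cv2.minEnclosingCircle((q[:,:2]*1000).astype(np.float32)))
  q=ring(W,(.4235,-.1055),.09,.007,.06);print(n,len(q),cv2.minEnclosingCircle((q[:,:2]*1000).astype(np.float32)))
  q=ring(W,(.619,-.338),.05,.034,.06);print('oak',len(q),q.mean(0),cv2.minEnclosingCircle((q[:,:2]*1000).astype(np.float32)))
plan([.4235,-.1055,.11])"
```

```text
top 163 [ 0.42498517 -0.10445056  0.03846472] ((425.2635498046875, -104.72715759277344), 19.7346134185791)
top 1245 ((426.1854553222656, -106.50186920166016), 62.97723388671875)
oak 157 [ 0.61669515 -0.33496608  0.04121679] ((616.7979125976562, -336.9330749511719), 20.723535537719727)
side 93 [ 0.42336704 -0.09810249  0.03687022] ((424.7569274902344, -101.89775848388672), 20.814836502075195)
side 659 ((424.9449462890625, -99.95382690429688), 60.20730972290039)
oak 58 [ 0.61529008 -0.33089858  0.03983022] ((616.3075561523438, -336.00787353515625), 22.260517120361328)
t 10.9 pos [ 0.6192 -0.3379  0.1136] w 0.06 F [ 0.2 -0.7  0.8] j6 1.49 tilt 0.12
  shift cm [0.4235, -0.1055, 0.11] [-27.34 -13.27   0.42]
```

Oak is centred in M to within about 3 mm. Cherry's foot is at (0.425,-0.104), so I'll go there.

```bash
python3 -m inch '[[[6,-4,-2,0,0],[6,-9,-4.4,0,0],[6,-14,-6.8,0,0],[6,-18,-8.8,0,0],[6,-22,-10.7,0,0]]]'; python3 -c "
from h import *
plan([.425,-.104,.08])"
```

```text
clock: 11.52
eef_pos: [0.4597, -0.1492, 0.113]
tool_rot: [0.978, -0.208, -0.002, -0.001]
ft_force: [0.3, 0.4, -0.2]
grip_width: 0.0602
t 11.53 pos [ 0.4597 -0.1492  0.113 ] w 0.0602 F [ 0.3  0.4 -0.2] j6 1.68 tilt 0.23
  shift cm [0.425, -0.104, 0.08] [-4.99 -2.71  3.32]
```

```bash
python3 -m inch '[[[6,-3,-1.6,1,0],[6,-5,-2.7,2.5,0],[6,-5,-2.7,5,0],[6,-5,-2.7,7,0],[6,-5,-2.7,7.6,0]]]'; python3 -c "
from h import *
p,d=shot('side','s10')
plan([.425,-.104,.0075])
i=cv2.imread('pics/s10.png')[130:220,260:350];cv2.imwrite('pics/c10.png',cv2.resize(i,None,fx=6,fy=6,interpolation=2))"
```

```text
clock: 12.15
eef_pos: [0.4226, -0.1034, 0.0354]
tool_rot: [0.978, -0.208, -0.004, -0.001]
ft_force: [0.3, 0.1, -0.1]
grip_width: 0.0601
t 12.2 pos [ 0.423  -0.1035  0.0354] w 0.0594 F [ 1.3  0.1 -0.2] j6 1.75 tilt 0.45
  shift cm [0.425, -0.104, 0.0075] [ 0.23 -0.04  2.79]
```

View pics/c10.png

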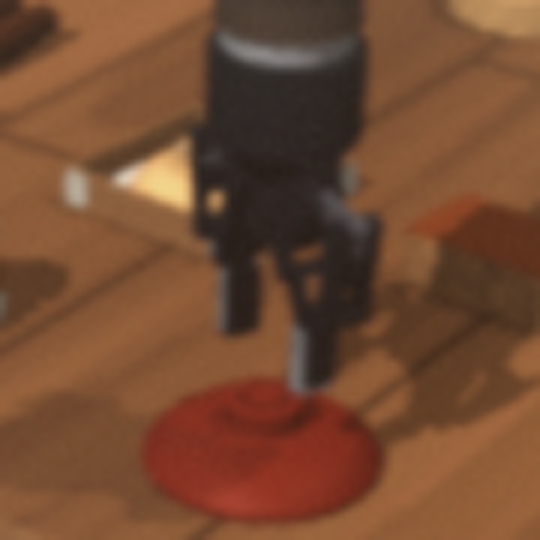

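```bash
python3 -m inch '[[[6,0.2,0,0.8,0],[6,0.2,0,1.6,0],[6,0.2,0,2.3,0],[6,0.2,0,2.8,0],[6,0.2,0,2.8,0]]]';python3 -m inch '[[[5.2,0,0,0,0],[4.4,0,0,0,0],[3.8,0,0,0,0],[3,0,0,0,0],[3,0,0,0,0]]]'; python3 -c "
from h import *
p,d=shot('side','s11')
plan([.425,-.104,.0075])
i=cv2.imread('pics/s11.png')[130:220,260:350];cv2.imwrite('pics/c11.png',cv2.resize(i,None,fx=6,fy=6,interpolation=2))"
```

```text
clock: 12.82
eef_pos: [0.4242, -0.1042, 0.0071]
tool_rot: [0.978, -0.208, -0.004, -0.001]
ft_force: [-0.7, 0.1, 0.6]
grip_width: 0.0598
clock: 13.45
eef_pos: [0.4251, -0.1044, 0.008]
tool_rot: [0.978, -0.208, -0.003, -0.001]
ft_force: [-0.3, -0.8, 6.7]
grip_width: 0.0371
t 13.5 pos [ 0.4252 -0.1045  0.008 ] w 0.0375 F [-1.4 -1.2  5.5] j6 1.75 tilt 0.38
  shift cm [0.425, -0.104, 0.0075] [-0.03 -0.04  0.05]
```

View pics/c11.png

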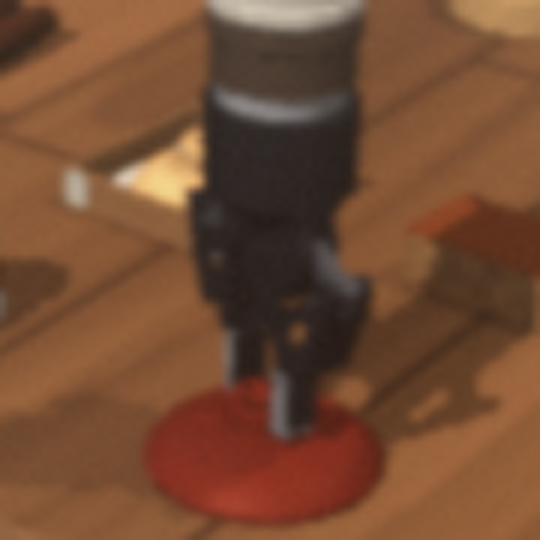

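```bash
python3 -m inch '[[[3,0,0,-0.4,0],[3,0,0,-1.5,0],[3,0,0,-3.5,0],[3,0,0,-5.5,0],[3,0,0,-7,0]]]'; python3 -c "
from h import *
p,d=shot('side','s12')
plan([.4235,.1225,.08])
i=cv2.imread('pics/s12.png')[130:220,260:350];cv2.imwrite('pics/c12.png',cv2.resize(i,None,fx=6,fy=6,interpolation=2))"
```

```text
clock: 14.12
eef_pos: [0.4256, -0.1047, 0.0792]
tool_rot: [0.978, -0.208, -0.003, -0.001]
ft_force: [-0.3, -0.6, -1.1]
grip_width: 0.0376
t 14.18 pos [ 0.4269 -0.105   0.0809] w 0.0369 F [ 0.9  0.  -1.1] j6 1.75 tilt 0.18
  shift cm [0.4235, 0.1225, 0.08] [ -9.56 -20.64   0.14]
```

View pics/c12.png

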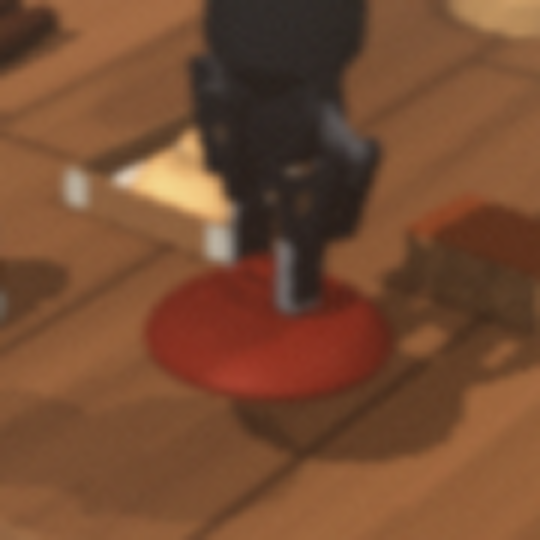

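```bash
python3 -m inch '[[[3,-0.7,-1.5,0,-4],[3,-2.2,-4.7,0,-12],[3,-3.9,-8.4,0,-20],[3,-5.6,-12,0,-28],[3,-7.3,-15.7,0,-36]]]'; python3 -c "
from h import *
plan([.4235,.1225,.08])"
```

```text
clock: 14.8
eef_pos: [0.4229, 0.0701, 0.0807]
tool_rot: [0.994, 0.108, -0.002, -0.001]
ft_force: [1.0, -0.1, -1.2]
grip_width: 0.037
t 14.8 pos [0.4229 0.0701 0.0807] w 0.037 F [ 1.  -0.1 -1.2] j6 1.52 tilt 0.26
  shift cm [0.4235, 0.1225, 0.08] [ 1.18 -5.1   0.08]
```

```bash
python3 -m inch '[[[3,0.7,-3,0,0],[3,1.1,-4.7,0,0],[3,1.2,-5.1,0.3,0],[3,1.2,-5.1,1.5,0],[3,1.2,-5.1,2.5,0]]]'; python3 -c "
from h import *
p,d=shot('side','s13')
plan([.4235,.1225,.02])
i=cv2.imread('pics/s13.png')[130:280,180:340];cv2.imwrite('pics/c13.png',cv2.resize(i,None,fx=4,fy=4,interpolation=2))"
```

```text
clock: 15.42
eef_pos: [0.4227, 0.1218, 0.0545]
tool_rot: [0.994, 0.108, -0.003, -0.001]
ft_force: [-1.2, 0.4, -2.1]
grip_width: 0.0372
t 15.47 pos [0.4218 0.1215 0.0534] w 0.0373 F [-1.4 -0.2 -1.7] j6 1.63 tilt 0.43
  shift cm [0.4235, 0.1225, 0.02] [ 0.21 -0.06  3.34]
```

View pics/c13.png

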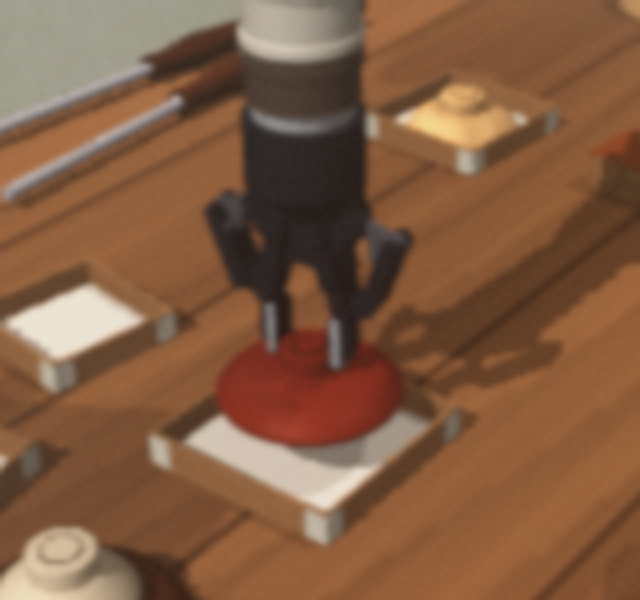

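```bash
python3 -m inch '[[[3,0.2,0,0.8,0],[3,0.2,-0.1,1.8,0],[3,0.2,-0.1,2.8,0],[3,0.2,-0.1,3.5,0],[3,0.2,-0.1,3.7,0]]]';python3 -m inch '[[[3,0,0,0.1,0],[3,0,0,0.2,0],[3,0,0,0.3,0],[3,0,0,0.4,0],[3,0,0,0.5,0]]]'; python3 -c "
from h import *
p,d=shot('side','s14')
plan([.4235,.1225,.011])
i=cv2.imread('pics/s14.png')[130:280,180:340];cv2.imwrite('pics/c14.png',cv2.resize(i,None,fx=4,fy=4,interpolation=2))"
```

```text
clock: 16.1
eef_pos: [0.4229, 0.1228, 0.0158]
tool_rot: [0.994, 0.108, -0.004, -0.001]
ft_force: [-0.5, 0.2, -1.6]
grip_width: 0.0375
clock: 16.73
eef_pos: [0.4229, 0.1229, 0.011]
tool_rot: [0.994, 0.108, -0.004, -0.001]
ft_force: [-1.9, -0.8, 9.3]
grip_width: 0.0372
t 16.77 pos [0.4229 0.1229 0.0111] w 0.0375 F [-0.4 -0.1  0.2] j6 1.64 tilt 0.47
  shift cm [0.4235, 0.1225, 0.011] [0.05 0.05 0.  ]
```

View pics/c14.png

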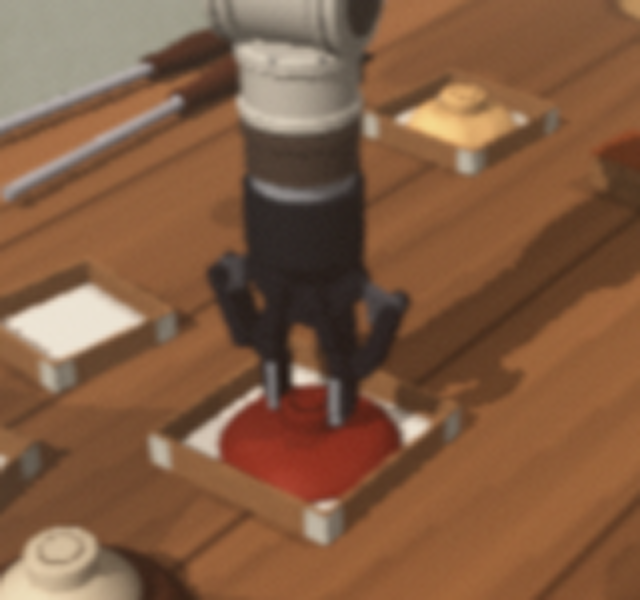

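```bash
python3 -m inch '[[[4.4,0,0,0,0],[5,0,0,0,0],[5.6,0,0,-0.1,0],[6,0,0,-0.1,0],[6,0,0,-0.4,0]]]';python3 -m inch '[[[6,0,0,-1,0],[6,0,0,-2.5,0],[6,0,0,-5,0],[6,0,0,-8,0],[6,0,0,-10,0]]]'; python3 -c "
from h import *
p,d=shot('side','s15')
for n in('top','side'):
  p,d=shot(n);W=world(n,d)
  q=ring(W,(.418,.3435),.05,.058,.08);print(n,len(q),q.mean(0),cv2.minEnclosingCircle((q[:,:2]*1000).astype(np.float32)))
  q=ring(W,(.4235,.1225),.05,.034,.06);print('cherry',len(q),q.mean(0),cv2.minEnclosingCircle((q[:,:2]*1000).astype(np.float32)))
plan([.4175,.3435,.1])
i=cv2.imread('pics/s15.png')[130:330,140:360];cv2.imwrite('pics/c15.png',cv2.resize(i,None,fx=3,fy=3,interpolation=2))"
```

```text
clock: 17.4
eef_pos: [0.4227, 0.1228, 0.015]
tool_rot: [0.994, 0.108, -0.004, -0.001]
ft_force: [-0.4, -0.8, 0.2]
grip_width: 0.0601
clock: 18.02
eef_pos: [0.4244, 0.1229, 0.1171]
tool_rot: [0.994, 0.108, -0.003, -0.001]
ft_force: [0.4, -0.3, -0.5]
grip_width: 0.0602
top 172 [0.41789269 0.34327559 0.06408589] ((417.9360656738281, 343.78350830078125), 20.17401695251465)
cherry 28 [0.41602071 0.10902006 0.04100646] ((418.1560974121094, 111.60673522949219), 14.41601276397705)
side 193 [0.41651293 0.34797579 0.06322578] ((419.60699462890625, 346.185546875), 21.925031661987305)
cherry 134 [0.41941996 0.12848822 0.03991117] ((422.1949768066406, 126.9862289428711), 22.09857749938965)
t 18.18 pos [0.4247 0.123  0.1163] w 0.06 F [-0.2  0.6 -0.3] j6 1.63 tilt 0.33
  shift cm [0.4175, 0.3435, 0.1] [  4.02 -21.69   1.68]
```

View pics/c15.png

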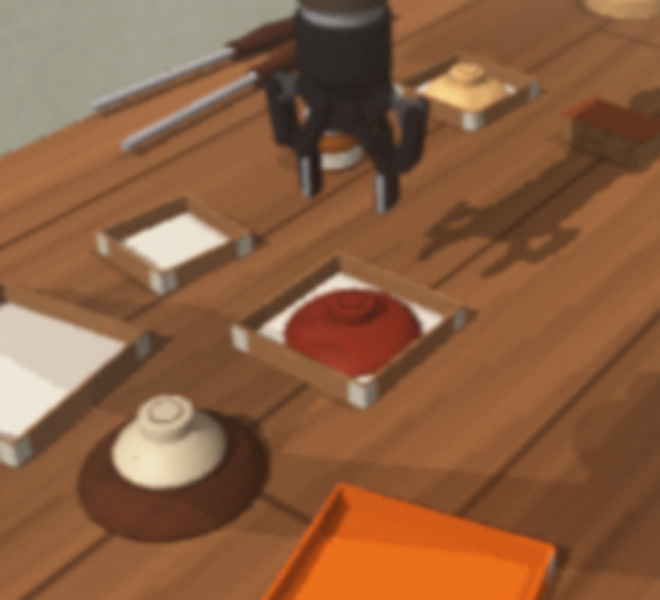

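Cherry is flat in L. Next I'll take the maple.

```bash
python3 -m inch '[[[6,0.9,-5,0,0],[6,1.8,-10,0,0],[6,2.7,-15,0,0],[6,3.6,-19,0.5,0],[6,4,-21.6,1.5,0]]]';python3 -c "
from h import *
plan([.418,.3437,.06])"
```

```text
clock: 18.8
eef_pos: [0.4169, 0.3444, 0.1006]
tool_rot: [0.994, 0.109, -0.003, -0.001]
ft_force: [0.1, -0.1, -0.4]
grip_width: 0.0604
t 18.8 pos [0.4169 0.3444 0.1006] w 0.0604 F [ 0.1 -0.1 -0.4] j6 2.04 tilt 0.35
  shift cm [0.418, 0.3437, 0.06] [0.11 0.1  4.06]
```

```bash
python3 -m inch '[[[6,0.1,0.1,1,0],[6,0.1,0.1,2.5,0],[6,0.1,0.1,3.8,0],[6,0.1,0.1,4.8,0],[6,0.1,0.1,5,0]]]';python3 -c "
from h import *
p,d=shot('side','s16')
plan([.418,.3437,.034])
i=cv2.imread('pics/s16.png')[200:320,130:270];cv2.imwrite('pics/c16.png',cv2.resize(i,None,fx=4.5,fy=4.5,interpolation=2))"
```

```text
clock: 19.42
eef_pos: [0.4175, 0.3428, 0.0497]
tool_rot: [0.994, 0.108, -0.004, -0.001]
ft_force: [1.1, -0.1, -0.2]
grip_width: 0.0598
t 19.48 pos [0.4177 0.3431 0.05  ] w 0.06 F [-0.2 -0.  -0. ] j6 2.04 tilt 0.38
  shift cm [0.418, 0.3437, 0.034] [ 0.05 -0.05  1.6 ]
```

View pics/c16.png

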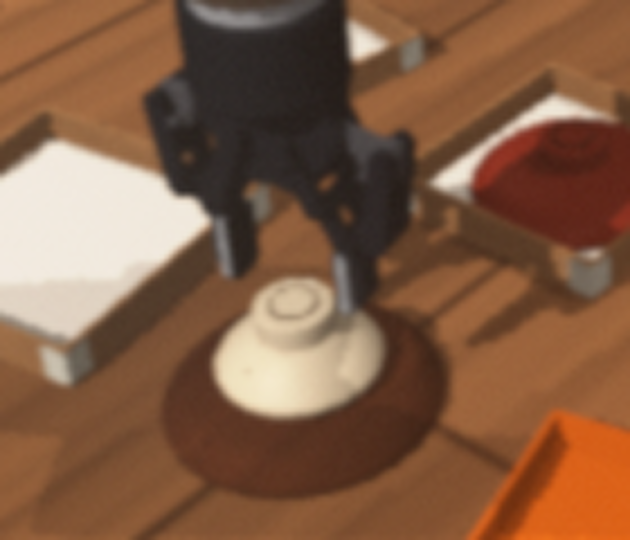

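```bash
python3 -m inch '[[[6,0,0,0.5,0],[6,0,0,1,0],[6,0,0,1.4,0],[6,0,0,1.6,0],[6,0,0,1.6,0]]]';python3 -m inch '[[[5.2,0,0,0,0],[4.4,0,0,0,0],[3.8,0,0,0,0],[3,0,0,0,0],[3,0,0,0,0]]]';python3 -c "
from h import *
p,d=shot('side','s17')
plan([.418,.3437,.034])
i=cv2.imread('pics/s17.png')[200:320,130:270];cv2.imwrite('pics/c17.png',cv2.resize(i,None,fx=4.5,fy=4.5,interpolation=2))"
```

```text
clock: 20.1
eef_pos: [0.4175, 0.3431, 0.0339]
tool_rot: [0.994, 0.108, -0.003, -0.001]
ft_force: [0.5, 0.1, -0.0]
grip_width: 0.06
clock: 20.72
eef_pos: [0.418, 0.3434, 0.0347]
tool_rot: [0.994, 0.108, -0.003, -0.001]
ft_force: [-1.0, -0.7, 5.4]
grip_width: 0.0372
t 20.77 pos [0.418  0.3434 0.0347] w 0.0372 F [-1.1 -0.8  5.7] j6 2.04 tilt 0.34
  shift cm [0.418, 0.3437, 0.034] [ 0.   -0.03  0.07]
```

View pics/c17.png

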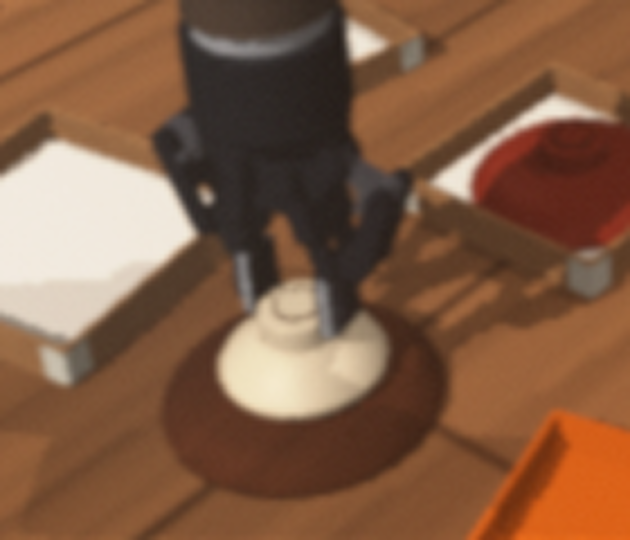

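Gripped, with the TCP 8.7 mm above the rim. I'll lift it.

```bash
python3 -m inch '[[[3,0,0,-0.4,0],[3,0,0,-1.5,0],[3,0,0,-3.5,0],[3,0,0,-5.5,0],[3,0,0,-6.5,0]]]';python3 -c "
from h import *
p,d=shot('side','s18')
plan([.648,.120,.09])
i=cv2.imread('pics/s18.png')[180:320,130:270];cv2.imwrite('pics/c18.png',cv2.resize(i,None,fx=4,fy=4,interpolation=2))"
```

```text
clock: 21.4
eef_pos: [0.4189, 0.3437, 0.1012]
tool_rot: [0.994, 0.108, -0.002, -0.002]
ft_force: [0.7, 0.3, -1.4]
grip_width: 0.037
t 21.45 pos [0.4193 0.3441 0.102 ] w 0.0371 F [ 0.5  0.5 -0.1] j6 2.04 tilt 0.28
  shift cm [0.648, 0.12, 0.09] [17.52 26.8   1.05]
```

View pics/c18.png

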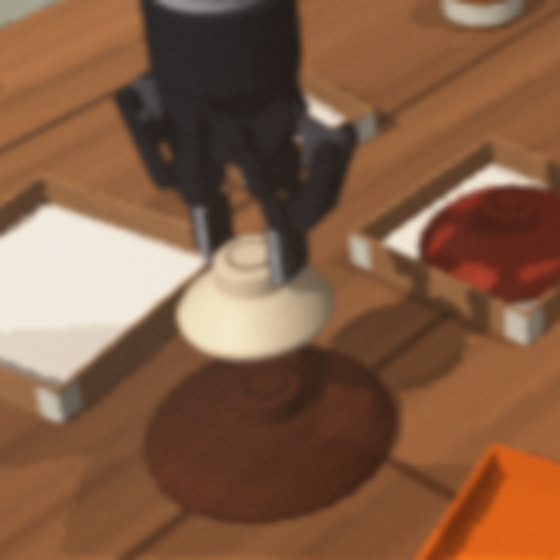

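```bash
python3 -m inch '[[[3,1,1.5,0,0],[3,3,4.5,0,0],[3,5,7.7,0,0],[3,7,10.7,0,0],[3,9,13.8,0,0]]]';python3 -m inch '[[[3,2,3.1,0,0],[3,4,6.2,0,0],[3,6,9.2,0,0],[3,7.5,11.5,0,0],[3,8.3,12.8,0,0]]]';python3 -c "
from h import *
plan([.648,.120,.06])"
```

```text
clock: 22.08
eef_pos: [0.5376, 0.2264, 0.1001]
tool_rot: [0.994, 0.108, -0.002, -0.002]
ft_force: [1.1, -0.3, -0.9]
grip_width: 0.0371
clock: 22.7
eef_pos: [0.6467, 0.1167, 0.0979]
tool_rot: [0.994, 0.107, -0.003, -0.001]
ft_force: [0.3, 0.3, -2.2]
grip_width: 0.0372
t 22.7 pos [0.6467 0.1167 0.0979] w 0.0372 F [ 0.3  0.3 -2.2] j6 1.53 tilt 0.39
  shift cm [0.648, 0.12, 0.06] [ 0.22 -0.29  3.79]
```

```bash
python3 -m inch '[[[3,0.2,-0.2,0,0],[3,0.2,-0.3,1.5,0],[3,0.2,-0.3,3,0],[3,0.2,-0.3,4.5,0],[3,0.2,-0.3,5,0]]]';python3 -c "
from h import *
p,d=shot('side','s19')
plan([.648,.120,.012])
i=cv2.imread('pics/s19.png')[140:240,140:260];cv2.imwrite('pics/c19.png',cv2.resize(i,None,fx=5,fy=5,interpolation=2))"
```

```text
clock: 23.32
eef_pos: [0.6461, 0.1204, 0.0457]
tool_rot: [0.994, 0.107, -0.005, -0.001]
ft_force: [0.1, -0.3, -0.2]
grip_width: 0.0372
t 23.38 pos [0.6463 0.1203 0.0458] w 0.0372 F [-0.5 -0.4 -1. ] j6 1.54 tilt 0.55
  shift cm [0.648, 0.12, 0.012] [0.19 0.08 3.38]
```

View pics/c19.png

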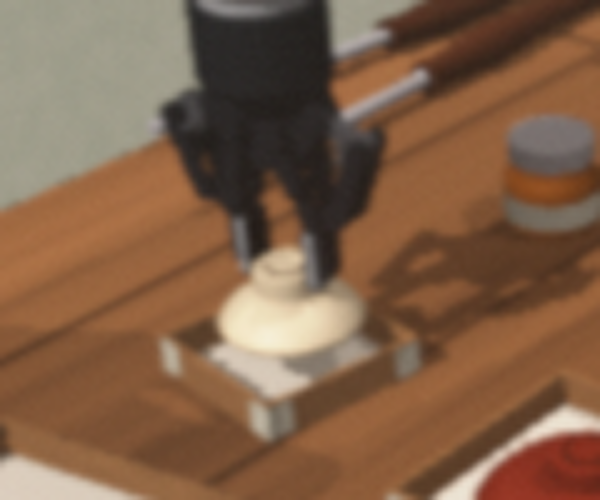

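```bash
python3 -m inch '[[[3,0.2,0.1,0.8,0],[3,0.2,0.1,1.6,0],[3,0.2,0.1,2.4,0],[3,0.2,0.1,2.9,0],[3,0.2,0.1,2.9,0]]]';python3 -m inch '[[[3,0,0,0.1,0],[3,0,0,0.2,0],[3,0,0,0.3,0],[3,0,0,0.4,0],[3,0,0,0.5,0]]]';python3 -c "
from h import *
p,d=shot('side','s20')
plan([.648,.120,.012])
i=cv2.imread('pics/s20.png')[140:240,140:260];cv2.imwrite('pics/c20.png',cv2.resize(i,None,fx=5,fy=5,interpolation=2))"
```

```text
clock: 24.0
eef_pos: [0.6477, 0.1196, 0.0162]
tool_rot: [0.994, 0.107, -0.005, -0.001]
ft_force: [0.1, 0.1, -0.6]
grip_width: 0.037
clock: 24.62
eef_pos: [0.6477, 0.1197, 0.0118]
tool_rot: [0.994, 0.107, -0.005, -0.001]
ft_force: [-2.7, -0.6, 5.0]
grip_width: 0.0373
t 24.68 pos [0.6477 0.1197 0.0119] w 0.0375 F [-2.5  0.4  4.1] j6 1.54 tilt 0.6
  shift cm [0.648, 0.12, 0.012] [ 0.03 -0.03 -0.01]
```

View pics/c20.png

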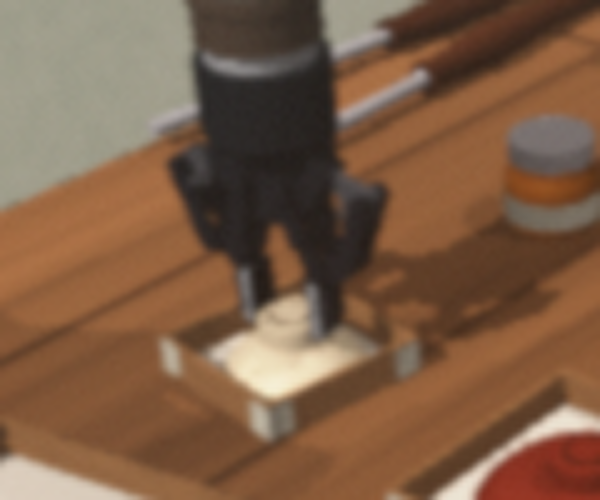

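```bash
python3 -m inch '[[[4.4,0,0,0,0],[5,0,0,0,0],[5.6,0,0,-0.1,0],[6,0,0,-0.1,0],[6,0,0,-0.4,0]]]';python3 -m inch '[[[6,0,0,-1,0],[6,0,0,-2.5,0],[6,0,0,-5,0],[6,0,0,-8,0],[6,0,0,-9,0]]]'; python3 -c "
from h import *
p,d=shot('side','s21')
for n in('top','side'):
  p,d=shot(n);W=world(n,d)
  q=ring(W,(.418,.343),.05,.031,.05);print(n,len(q),q.mean(0),cv2.minEnclosingCircle((q[:,:2]*1000).astype(np.float32)))
  q=ring(W,(.648,.12),.05,.034,.06);print('maple',len(q),q.mean(0),cv2.minEnclosingCircle((q[:,:2]*1000).astype(np.float32)))
plan([.418,.342,.08])
i=cv2.imread('pics/s21.png')[130:330,100:340];cv2.imwrite('pics/c21.png',cv2.resize(i,None,fx=3,fy=3,interpolation=2))"
```

```text
clock: 25.3
eef_pos: [0.6475, 0.1196, 0.0156]
tool_rot: [0.994, 0.107, -0.005, -0.001]
ft_force: [-0.7, -0.2, -0.3]
grip_width: 0.0597
clock: 25.92
eef_pos: [0.6504, 0.1199, 0.1093]
tool_rot: [0.994, 0.107, -0.002, -0.001]
ft_force: [-0.5, 0.1, 0.0]
grip_width: 0.0603
top 172 [0.41886908 0.34191772 0.03782613] ((419.41162109375, 342.2804260253906), 20.633838653564453)
maple 0 [nan nan nan] ((0.0, 0.0), 0.0)
side 197 [0.41728978 0.34723067 0.03714139] ((419.041015625, 344.4886169433594), 21.619932174682617)
maple 104 [0.64198759 0.12460875 0.04006438] ((645.3939208984375, 121.65933990478516), 21.812847137451172)
t 26.07 pos [0.6488 0.1196 0.1061] w 0.0599 F [ 0.  -0.5  0.2] j6 1.54 tilt 0.57
  shift cm [0.418, 0.342, 0.08] [-17.79 -26.63   2.87]<string>:7: RuntimeWarning: Mean of empty slice.
  ret = um.true_divide(
```

View pics/c21.png

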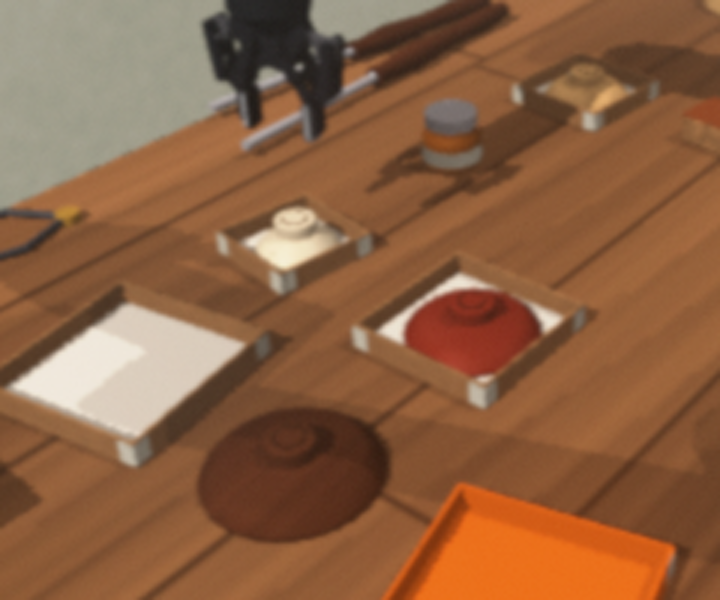

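Maple is packed in S. The walnut's foot is at (0.419,0.342).

```bash
python3 -m inch '[[[6,-3,-4.5,0,0],[6,-6,-9,0,0],[6,-9,-13.5,0,0],[6,-12,-18,0,0],[6,-15,-22.5,0,0]]]';python3 -c "
from h import *
plan([.419,.342,.035])"
```

```text
clock: 26.7
eef_pos: [0.4521, 0.3079, 0.1068]
tool_rot: [0.994, 0.107, -0.006, -0.001]
ft_force: [0.7, 0.4, -0.4]
grip_width: 0.0599
t 26.7 pos [0.4521 0.3079 0.1068] w 0.0599 F [ 0.7  0.4 -0.4] j6 1.95 tilt 0.7
  shift cm [0.419, 0.342, 0.035] [-2.42 -4.01  7.22]
```

```bash
python3 -m inch '[[[6,-1.5,-2.5,0.5,0],[6,-2.4,-4,1.5,0],[6,-2.4,-4,4,0],[6,-2.4,-4,6.3,0],[6,-2.4,-4,7,0]]]';python3 -c "
from h import *
p,d=shot('side','s22')
plan([.419,.342,.008])
i=cv2.imread('pics/s22.png')[200:320,130:270];cv2.imwrite('pics/c22.png',cv2.resize(i,None,fx=4.5,fy=4.5,interpolation=2))"
```

```text
clock: 27.32
eef_pos: [0.418, 0.3402, 0.0345]
tool_rot: [0.994, 0.106, -0.008, 0.001]
ft_force: [0.6, -0.6, 0.2]
grip_width: 0.0599
t 27.38 pos [0.4182 0.3403 0.0346] w 0.0602 F [-0.5 -0.2 -1. ] j6 2.04 tilt 0.91
  shift cm [0.419, 0.342, 0.008] [ 0.16 -0.14  2.66]
```

View pics/c22.png

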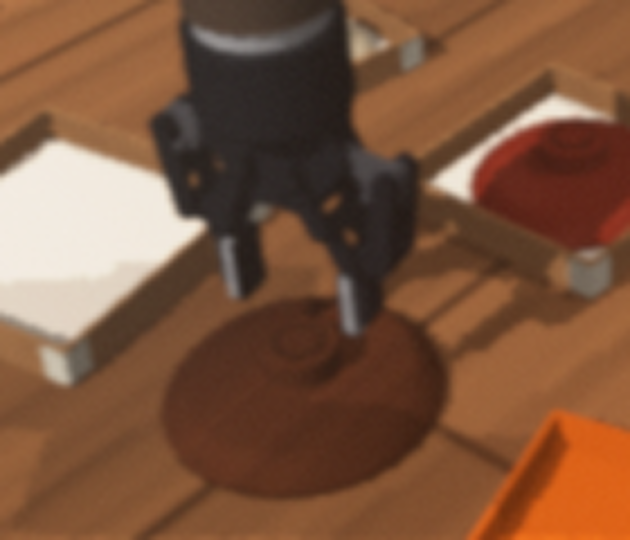

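```bash
python3 -m inch '[[[6,0.1,-0.1,0.8,0],[6,0.2,-0.1,1.6,0],[6,0.2,-0.1,2.3,0],[6,0.2,-0.1,2.7,0],[6,0.2,-0.1,2.7,0]]]';python3 -m inch '[[[5.2,0,0,0,0],[4.4,0,0,0,0],[3.8,0,0,0,0],[3,0,0,0,0],[3,0,0,0,0]]]';python3 -c "
from h import *
plan([.419,.342,.008])"
```

```text
clock: 28.0
eef_pos: [0.4193, 0.3415, 0.0073]
tool_rot: [0.994, 0.106, -0.008, 0.001]
ft_force: [0.9, 0.2, 0.2]
grip_width: 0.0603
clock: 28.62
eef_pos: [0.4199, 0.3419, 0.0082]
tool_rot: [0.994, 0.106, -0.007, 0.0]
ft_force: [0.2, -0.8, 5.9]
grip_width: 0.0374
t 28.62 pos [0.4199 0.3419 0.0082] w 0.0374 F [ 0.2 -0.8  5.9] j6 2.04 tilt 0.84
  shift cm [0.419, 0.342, 0.008] [-0.09 -0.03  0.02]
```

```bash
python3 -m inch '[[[3,0,0,-0.4,0],[3,0,0,-1.5,0],[3,0,0,-3.5,0],[3,0,0,-5.5,0],[3,0,0,-6.5,0]]]';python3 -c "
from h import *
p,d=shot('side','s23')
plan([.616,.3433,.08])
i=cv2.imread('pics/s23.png')[180:320,110:270];cv2.imwrite('pics/c23.png',cv2.resize(i,None,fx=4,fy=4,interpolation=2))"
```

```text
clock: 29.25
eef_pos: [0.4214, 0.3425, 0.0746]
tool_rot: [0.994, 0.106, -0.007, -0.0]
ft_force: [-0.7, 0.6, -1.3]
grip_width: 0.0373
t 29.3 pos [0.4218 0.3428 0.0755] w 0.0373 F [ 0.3  0.3 -0.8] j6 2.04 tilt 0.7
  shift cm [0.616, 0.3433, 0.08] [18.99  4.06 -0.69]
```

View pics/c23.png

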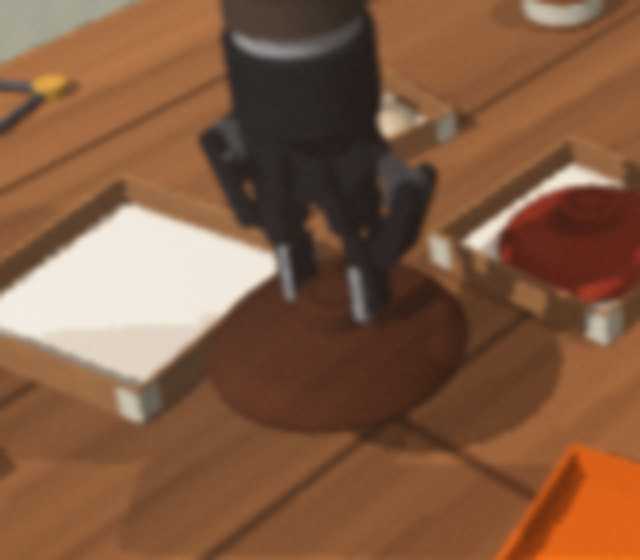

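```bash
python3 -m inch '[[[3,1,0.2,-0.3,0],[3,3.5,0.8,-0.7,0],[3,7,1.5,-0.7,0],[3,10.5,2.2,-0.7,0],[3,14,3,-0.7,0]]]';python3 -c "
from h import *
plan([.616,.3433,.07])"
```

```text
clock: 29.92
eef_pos: [0.5663, 0.3427, 0.0796]
tool_rot: [0.994, 0.106, -0.007, -0.0]
ft_force: [0.2, -0.1, -2.0]
grip_width: 0.0372
t 29.93 pos [0.5663 0.3427 0.0796] w 0.0372 F [ 0.2 -0.1 -2. ] j6 1.9 tilt 0.76
  shift cm [0.616, 0.3433, 0.07] [4.88 0.99 0.9 ]
```

```bash
python3 -m inch '[[[3,2.5,0.5,0,0],[3,4.3,0.9,0,0],[3,4.9,1,0.4,0],[3,4.9,1,1.6,0],[3,4.9,1,2.4,0]]]';python3 -c "
from h import *
p,d=shot('side','s24')
plan([.616,.3433,.012])
i=cv2.imread('pics/s24.png')[180:300,60:240];cv2.imwrite('pics/c24.png',cv2.resize(i,None,fx=4,fy=4,interpolation=2))"
```

```text
clock: 30.55
eef_pos: [0.6144, 0.3429, 0.0531]
tool_rot: [0.994, 0.107, -0.008, 0.0]
ft_force: [0.1, 0.1, -2.8]
grip_width: 0.0373
t 30.6 pos [0.6139 0.3427 0.0521] w 0.0369 F [-0.4 -0.5 -2.9] j6 1.86 tilt 1.01
  shift cm [0.616, 0.3433, 0.012] [ 0.29 -0.01  4.  ]
```

View pics/c24.png

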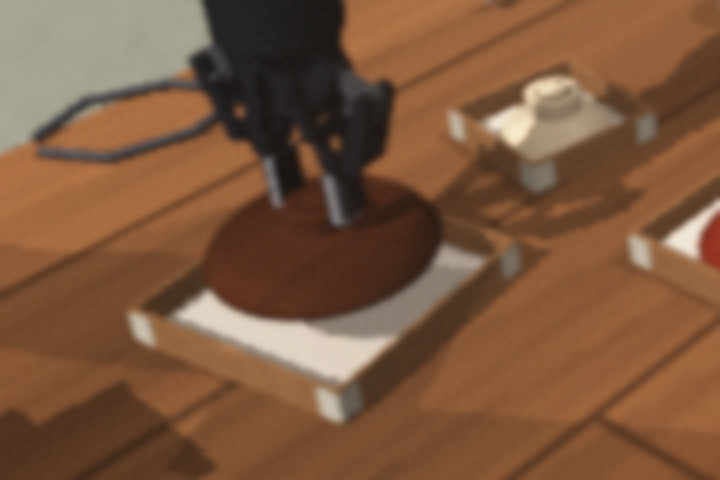

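```bash
python3 -m inch '[[[3,0.2,0,0.8,0],[3,0.3,0,1.7,0],[3,0.3,0,2.6,0],[3,0.3,0,3.3,0],[3,0.3,0,3.5,0]]]';python3 -m inch '[[[3,0,0,0.1,0],[3,0,0,0.2,0],[3,0,0,0.3,0],[3,0,0,0.4,0],[3,0,0,0.5,0]]]';python3 -c "
from h import *
p,d=shot('side','s25')
plan([.616,.3433,.012])
i=cv2.imread('pics/s25.png')[180:300,60:240];cv2.imwrite('pics/c25.png',cv2.resize(i,None,fx=4,fy=4,interpolation=2))"
```

```text
clock: 31.22
eef_pos: [0.6157, 0.343, 0.0162]
tool_rot: [0.994, 0.107, -0.009, 0.001]
ft_force: [-0.3, 0.1, -1.9]
grip_width: 0.0372
clock: 31.85
eef_pos: [0.6157, 0.343, 0.0115]
tool_rot: [0.994, 0.107, -0.009, 0.001]
ft_force: [-1.7, -1.7, 2.0]
grip_width: 0.0372
t 31.9 pos [0.6157 0.343  0.0116] w 0.0372 F [ 0.3 -0.1  0.3] j6 1.86 tilt 1.06
  shift cm [0.616, 0.3433, 0.012] [ 0.04 -0.03 -0.04]
```

View pics/c25.png

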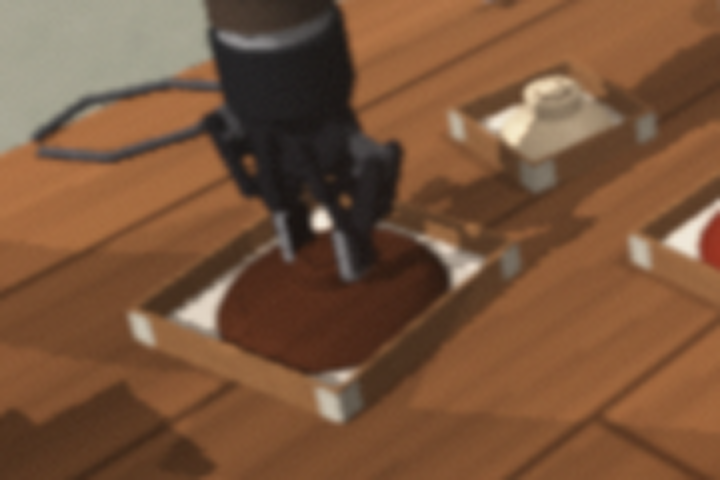

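```bash
python3 -m inch '[[[3,0,0,0.05,0],[3,0,0,0.1,0],[4.4,0,0,0.1,0],[5,0,0,0.1,0],[6,0,0,0,0]]]';python3 -m inch '[[[6,0,0,-0.3,0],[6,0,0,-1.5,0],[6,0,0,-4,0],[6,0,0,-7,0],[6,0,0,-9,0]]]';python3 -m inch '[[[6,-4,0,-1,0],[6,-9,0,-2,0],[6,-14,0,-3,0],[6,-19,0,-3,0],[6,-23,0,-3,0]]]'; python3 -c "
from h import *
plan()"
```

```text
clock: 32.52
eef_pos: [0.6157, 0.343, 0.0113]
tool_rot: [0.994, 0.107, -0.009, 0.001]
ft_force: [-0.0, -0.3, -0.7]
grip_width: 0.0602
clock: 33.15
eef_pos: [0.6183, 0.3439, 0.1044]
tool_rot: [0.994, 0.107, -0.008, 0.0]
ft_force: [-0.5, -0.1, 0.7]
grip_width: 0.0597
clock: 33.78
eef_pos: [0.3926, 0.2949, 0.1393]
tool_rot: [0.994, 0.107, -0.007, -0.0]
ft_force: [-0.3, 0.5, 0.6]
grip_width: 0.0599
t 33.77 pos [0.3926 0.2949 0.1393] w 0.0599 F [-0.3  0.5  0.6] j6 2.0 tilt 0.78
```

```bash
python3 -m inch '[[[6,-4,0,-1,0],[6,-8,0,-2,0],[6,-11,0,-3,0],[6,-11,0,-3,0],[6,-11,0,-3,0]]]'; python3 -c "
from h import *
W={}
for n in('top','side'):
  p,d=shot(n,'f'+n);W[n]=world(n,d)
  for nm,c,r in [('walnut/XL',(.616,.3433),.055),('cherry/L',(.4235,.1225),.05),('oak/M',(.6194,-.3382),.045),('maple/S',(.6483,.12),.036)]:
    q=ring(W[n],c,.035,.034,.055);(cc,rr)=cv2.minEnclosingCircle((q[:,:2]*1000).astype(np.float32))
    print(n,nm,len(q),'foot off',np.round(np.array(cc)-np.array(c)*1000,1),round(rr,1),'z',np.median(q[:,2]).round(4))
for nm,c in [('jar',(320,129)),('block',(402,213))]: print(nm,W['top'][c[1],c[0]].round(4))
plan()"
```

```text
clock: 34.4
eef_pos: [0.2864, 0.2722, 0.1716]
tool_rot: [0.994, 0.107, -0.006, -0.001]
ft_force: [-1.0, -0.4, -0.2]
grip_width: 0.06
top walnut/XL 172 foot off [-2.7 -0.2] 20.5 z 0.0408
top cherry/L 165 foot off [-3.1  0.1] 20.0 z 0.0413
top oak/M 168 foot off [-1.8  1.6] 20.6 z 0.0411
top maple/S 170 foot off [-3.4 -1. ] 20.2 z 0.0412
side walnut/XL 151 foot off [-3.5  2.9] 20.8 z 0.0406
side cherry/L 129 foot off [-3.2  4.3] 21.9 z 0.0404
side oak/M 54 foot off [-1.  2.] 21.9 z 0.0407
side maple/S 101 foot off [-3.3  3.5] 22.7 z 0.0404
jar [ 0.6467 -0.1184  0.0613]
block [ 0.4174 -0.3486  0.0324]
t 34.5 pos [0.2863 0.2719 0.1709] w 0.0599 F [ 0.1 -0.9  0.8] j6 2.11 tilt 0.75
```

View pics/ftop.png

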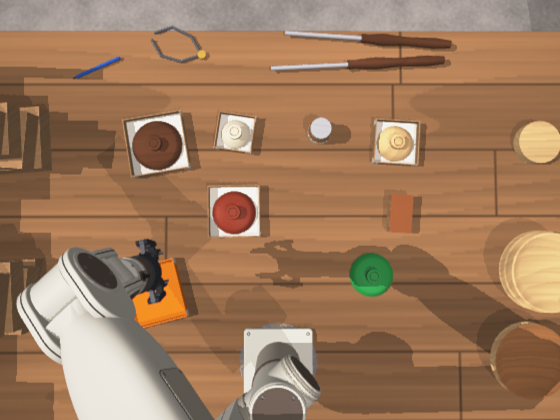

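View pics/fside.png

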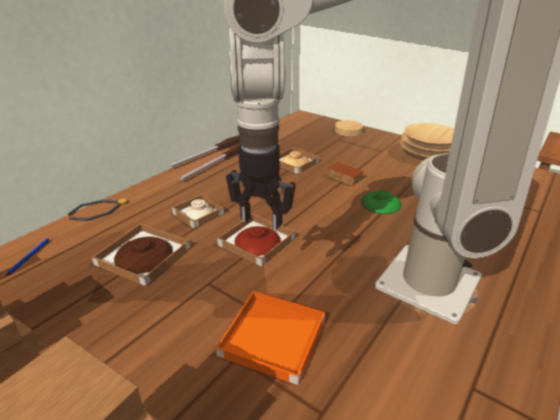

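All four dishes lie flat in their own trays: walnut (157,145), maple (236,134), cherry (235,212) and oak (395,143). The gripper is clear and the bystanders are in place.

```bash
python3 -c "
from workcell import ticket
print(ticket.job_done())"
```

```text
the job is handed in; nothing more can be done
None
```

I took both stacks apart and packed each dish face down in its own tray: oak in M, cherry in L, maple in S and walnut in XL. The job was handed in at about 34.5 s, well under the 104 s limit, with the gripper open and clear of everything.

**Last checks, both cameras:**
- **Centring:** each dish's foot was within about 4 mm of its tray's centre in the top view and 5.5 mm in the side view; the limit is 13 mm.
- **Height:** every foot top read about 41 mm, which is right for a dish flat on its tray floor.
- **Bystanders:** the jar and sanding block were in the same place as at the start, to within about 1 mm. The decoys were not touched.

**What disagreed:**
- **Tool height:** the fingertips stood about 23 mm above the reported TCP height, where the description puts them 14 mm below it. I set grasp heights from the camera images and felt for the floor with the force reading. Each dish reached the floor within about 1 mm of the height I expected.
- **Tool tilt:** the tool drifted up to about 1° off vertical by the last dish. I did not measure the dishes' level directly. All four looked flat in the final pictures.

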